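Close the doser's outlet head over its nozzle and hold it shut

ROBOT

A 6-joint arm with a two-finger parallel gripper is mounted at the origin on a cart in front of the work surface, level with it; the furniture and walls round the work are solid. World frame = base frame: x ahead of the robot, y to its left, z up, the work surface at z = 0. Lengths are in mm, angles in rad, forces in N, time in s.
With the tool pointing down it reaches from about 350 to 875 mm from the base axis. Payload 4.2 kg.
Tool frame: the origin (TCP) lies between the finger pads; the fingertips stand 17 mm ahead of it and the grasp point (between the pads) lies 2 mm behind it (nose_length is the distance from the TCP to the fingertips, in mm); z points along the fingers, y is the direction in which the jaws open and shut (so a half turn about z gives the same grasp; the last joint's range is limited). The gripper opens to 85 mm and grips with 20 to 120 N. Pads are 22 mm wide; open, the fingers measure 114 mm over their backs; the gripper's body (76 mm by 85 mm) begins 54 mm behind the grasp point. The pads swing forward as they close: fully open they stand 13 mm farther back than shut.
Start: joints at [-0.945, 0.385, 0.008, 0, -1.194, -0.259], TCP at [224.158, -583.397, 248.312] pointing down, gripper open.
Joint ranges: [-3.14, 3.14], [-1.21, 2.06], [-1.07, 1.41], [-3.16, 2.05], [-2.99, -0.16], [-3.1, 3.1]. Speed limits (rad/s): [2.79, 2.79, 3.14, 3.14, 3.14, 3.14].

INTERFACE

Orientations are given as a unit quaternion [x, y, z, w].
In Python, from bench import * gives the robot as it stands.
- The arm moves only by the tool jog_arm, never from a script. Its argument "increments" is a list of rows, each a list of 4 numbers: the shift along the tool's x, y, z in m, then the turn about the tool's z in degrees. A call has 1 to 10 rows; each row is the pose to reach, as a shift and turn from the pose measured when the call began, along the tool's axes at that moment; what a row does not reach only later rows make up. A row lasts 1/8 s, in which the tool goes at most 62.5 mm and 10.7 degrees, less where a joint would pass 70% of its speed; a pose out of reach is approached as far as the arm can. A call with a gripper value outside its range is refused whole. "hand" is the gripper's target within -1 to 1 (fully open at 1, half-way at 0, shut at -1), set as the call begins (left out, the last holds). The fingers move at their own pace and stop on an object; the grip force is fixed at half the most. Time passes only in rows, so rows that repeat a pose let the fingers close. It gives the time, the measured TCP pose, the force and the opening at its end, in the units of the state.
- read_state(): the state, without advancing time (a new reading comes with each control period).
- get_image(name): name is "side" or "top" or "wrist"; returns the picture (384x512x3 uint8, red, green, blue); there is no depth.
- calibration(name): a dict with "fx", "fy", "cx", "cy" (pixels), "position" and "rotation" of the camera in the world; the wrist camera has in their place "hand_eye" (4x4, takes a point from camera to tool coordinates, whose origin is the TCP and whose axes are the flange's). Camera axes: x right, y up, looking along -z (the intrinsics and any distortion apply to the point x, -y, -z); pixel columns grow to the right and rows downward; lengths in mm; the calibration is good to about 2 mm. The wrist camera is an equidistant fisheye: a pixel r from the principal point sees the ray r / f radians off the axis. A picture is of the moment at which its call begins: read the wrist's pose just before it. calibration takes no time and is no camera call.
- job_done(): hands the job in, once; it reports no verdict.
The state is a dict: "clock": time; "joints": joint angles; "joint_vel": joint speeds; "joint_efforts": joint torques, N m; "position": TCP position; "ee_rot": TCP orientation; "contact_force": force on the tool from outside, world axes, zero at the start; "wrist_torque": the same for the moment, N m; "gripper_width": finger opening in mm.
Only numpy, scipy, OpenCV 4.12 (cv2) and the standard library are available. Lean on these libraries where they do the work, as an engineer would, in place of code of your own. Each camera call takes 0.05 s, during which the arm holds its last target.

TASK

The outlet head of the jam doser stands upside down on the bench after washing. Set the white nozzle upright in the round recess of the head, wide end down, and let go of it; then put the blue cover over the nozzle and onto the two dowels (they differ in thickness, so it goes on one way round only) and press it down flush on the head against its springy seal. Finish while still gripping the cover and pressing it fully shut, so that a colleague can put in the screws; leave the two screws, the spanner and the tape roll where they are.

Things in the scene. Friction and masses are not known exactly. Their poses are not given: they have to be found in the camera images.
- outlet_head: Steel doser head, fixed, upside down on the bench. Origin: centre of its underside. Round flange 96 mm wide, face up at 42 mm height, with two eared ends, 151 mm long along its x. In the middle of the face a recess 50.4 mm wide, 5 mm deep for the nozzle, a seal ring round it. Feed pipe to +x at 20 mm height, ends 98 mm from the centre, 33 mm thick there. Foot 116 x 100 mm.
- head_face (a point): Centre of the head's upper (sealing) face, 42 mm above the bench; axes as the head's. Once shut, the nozzle's tip stands 47 mm above this face, 7 mm out of the top of the cover.
- head_seat (a point): Centre of the floor of the nozzle recess, 37 mm above the bench, 5 mm below the face; axes as the head's.
- big_dowel (a point): Foot of the thick dowel, on the face, 60 mm from the centre to the head's +x (ear 31 mm wide). Upright pin 12 mm thick, 16 mm tall, its top 2.5 mm tapered.
- small_dowel (a point): Foot of the thin dowel, on the face, 60 mm from the centre to the head's -x (ear 26 mm wide). Upright pin 8 mm thick, 16 mm tall, its top 2.5 mm tapered.
- seal (a joint): Orange-red seal ring in the head's face, 64 mm inside, 73 mm outside, springs down into its groove. 0 m: free, 3 mm proud of the face; 0.003 m: flush, the cover then sits hard on the face. Flush takes about 10 N in all (the cover's weight of about 1.8 N gives less than 1 mm); 10 to 20 N of push on the cover shuts it and does no harm.
- white_nozzle: Loose white plastic nozzle, 45 g, stands on its wide end. Origin: centre of the underside; z to the tip. 52 mm tall; at the foot a collar 48 mm wide, 14 mm high; above it solid to the touch as a straight taper to 25 mm wide at 44 mm. Take it by the collar; fingertips at least 9 mm above its underside stay clear of the head's face and seal when it sits in the recess.
- cover: Loose blue plastic cover, 0.18 kg, right side up. Origin: centre of its flat underside. Flange 96 mm wide, 10 mm thick, ears to +x and -x, 151 mm long. Collar 58 mm wide, up to 40 mm height, with two flat faces 34 mm wide, at 10 to 41 mm height, square to its y, 60 mm apart: grip there from above, closing along y. Bore 52 mm, 31 mm at the top. Shut: origin at head_face, axes agree.
- cover_big_eye (a point): Centre of the large eye at the underside, 60 mm from the cover's centre to its +x; hole 13.6 mm wide through the 10 mm flange (ear 31 mm wide).
- cover_small_eye (a point): Centre of the small eye at the underside, 60 mm from the cover's centre to its -x; hole 9.6 mm wide through the 10 mm flange (ear 26 mm wide).
- thumb_screw_0: Knurled steel screw stood on its head, 19 mm wide, 28 mm tall; bystander. Origin: centre of the underside.
- thumb_screw_1: The other knurled screw, the same; bystander.
- spanner: Steel spanner lying flat, 34 x 193 x 6 mm, long along its y; bystander. Origin: centre of the underside.
- tape_roll: Roll of tan tape lying flat, 98 x 96 x 25 mm; bystander. Origin: centre of the underside.
Things that resemble listed ones, but are neither listed nor needed, are in the scene too. Leave any pink or yellow look-alike of the white_nozzle alone.

How it is judged:
By the outcome, as a careful person would: the job done as asked, in the order asked, and still so for the second after the job is handed in, while the arm keeps its last pose, push and grip.
It also fails if it takes over 54 s, if anything falls off the work surface, if the arm or the gripper's body presses on something with over 40 N, if the wrist force passes 120 N, or if a joint passes its speed limit or range.

## Working session

There is one attempt and no reset: what is moved stays moved. The work goes in short steps, Python scripts to look and compute and a tool call to move; the robot and the scene stay as the last step left them, time stands still between calls to the robot, and variables do not carry over. Pictures are saved under pics/ and viewed, and the job is handed in when it is done.

Besides the shell and the picture viewer there is one more tool, called after "Emit:" as name(argument=value, ...) on one line, values as JSON. jog_arm: Moves the arm, as the interface text tells. Its arguments: {"type":"object","properties":{"increments":{"type":"array"},"hand":{"type":"number"}},"required":["increments"]}

```bash
mkdir -p pics; ls; python3 - <<'E'
from bench import *
import cv2
s=read_state();print({k:(v if not hasattr(v,'round') else v) for k,v in s.items()})
for n in ("side","top","wrist"):
    cv2.imwrite(f"pics/{n}0.png",cv2.cvtColor(get_image(n),cv2.COLOR_RGB2BGR)); print(n,calibration(n))
E
```

```text
pics
{'clock': 0.0, 'joints': array([-9.45407682e-01,  3.85587068e-01,  6.62686537e-03, -4.83591721e-04,
       -1.19400299e+00, -2.58578099e-01]), 'joint_vel': array([ 0.00052573, -0.00046216,  0.00056504, -0.00082937, -0.00171551,
       -0.00047865]), 'joint_efforts': array([-8.48126911e-04, -3.92287767e+01,  1.88398057e+01,  4.18600872e+00,
       -4.52113876e-03, -9.03941498e-06]), 'position': array([ 223.95854408, -582.91374669,  247.20581872]), 'ee_rot': array([-1.82290959e-01,  9.83244009e-01,  1.07544873e-03, -2.60279339e-04]), 'contact_force': array([ 0.39492952, -0.72501309, -0.07567542]), 'wrist_torque': array([-0.01197952,  0.05088817, -0.00777216]), 'gripper_width': 85.49520985557909}
side {'fx': 392.4147405505437, 'fy': 392.4147405505437, 'cx': 254.10457566767002, 'cy': 190.13110907742785, 'position': array([305.38490009, 921.19643866, 724.34204026]), 'rotation': array([-0.050784  ,  0.46018405,  0.87869477, -0.11639213])}
top {'fx': 349.6440784530052, 'fy': 349.6440784530052, 'cx': 254.72951856595873, 'cy': 196.29765169673652, 'position': array([ 414.23755869,   -4.3955467 , 1003.26916258]), 'rotation': array([-0.0543772 ,  0.0506624 ,  0.70890492, -0.70137739])}
wrist {'fx': 297.3186396354542, 'fy': 297.3186396354542, 'cx': 252.36589751657883, 'cy': 191.83960651787737, 'hand_eye': array([[ 1.26680403e-03,  9.65139033e-01,  2.61734681e-01,
         6.51541184e+01],
       [ 9.99999109e-01, -1.33300953e-03,  7.54070159e-05,
         1.41815803e+00],
       [ 4.21673078e-04,  2.61734352e-01, -9.65139861e-01,
        -1.25231266e+02],
       [ 0.00000000e+00,  0.00000000e+00,  0.00000000e+00,
         1.00000000e+00]])}
```

View pics/top0.png

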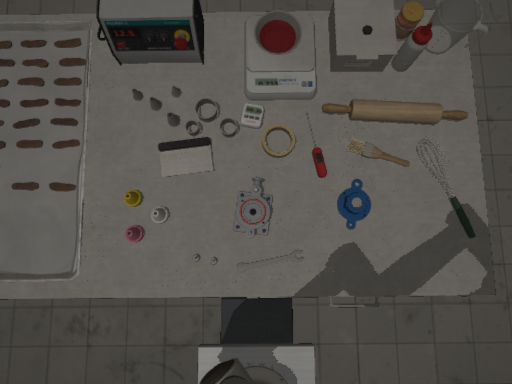

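View pics/side0.png

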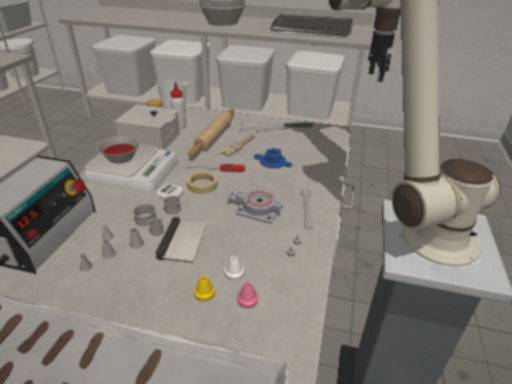

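View pics/wrist0.png

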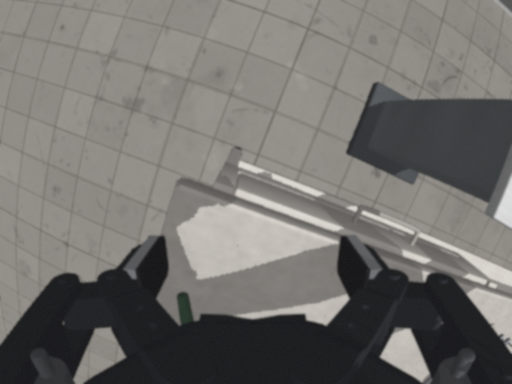

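```bash
cat > h.py <<'E'
import numpy as np, cv2
from bench import *
from scipy.spatial.transform import Rotation as R
def cast(n,uv,z):
    """pixel(s) -> world at plane z (side/top)"""
    c=calibration(n); uv=np.atleast_2d(np.array(uv,float))
    d=np.c_[(uv[:,0]-c['cx'])/c['fx'],-(uv[:,1]-c['cy'])/c['fy'],-np.ones(len(uv))]
    d=R.from_quat(c['rotation']).apply(d); p=np.array(c['position'])
    return p+d*((z-p[2])/d[:,2])[:,None]
def wcast(st,uv,z):
    c=calibration('wrist'); uv=np.atleast_2d(np.array(uv,float))
    x=uv[:,0]-c['cx']; y=uv[:,1]-c['cy']; r=np.hypot(x,y)+1e-9; th=r/c['fx']
    d=np.c_[np.sin(th)*x/r,-np.sin(th)*y/r,-np.cos(th)]
    H=np.array(c['hand_eye']); Rt=R.from_quat(st['ee_rot'])
    d=Rt.apply(d@H[:3,:3].T); p=np.array(st['position'])+Rt.apply(H[:3,3])
    return p+d*((z-p[2])/d[:,2])[:,None]
def wproj(st,P):
    c=calibration('wrist'); H=np.array(c['hand_eye']); Rt=R.from_quat(st['ee_rot'])
    q=Rt.inv().apply(np.atleast_2d(P)-np.array(st['position'])); q=(q-H[:3,3])@H[:3,:3]
    x,y,z=q[:,0],-q[:,1],-q[:,2]; r=np.hypot(x,y)+1e-9; th=np.arctan2(r,z)
    return np.c_[c['cx']+c['fx']*th*x/r,c['cy']+c['fx']*th*y/r]
def delta(st,P,yaw=None):
    """tool-frame shift mm to bring TCP to P; also yaw of tool y axis in world deg"""
    Rt=R.from_quat(st['ee_rot']); 
    return Rt.inv().apply(np.array(P)-np.array(st['position']))
def axes(st): return R.from_quat(st['ee_rot']).as_matrix()
def save(name,im,crop=None,s=1):
    if crop: x0,y0,x1,y1=crop; im=im[y0:y1,x0:x1]
    if s!=1: im=cv2.resize(im,None,fx=s,fy=s,interpolation=cv2.INTER_CUBIC)
    cv2.imwrite(f'pics/{name}.png',cv2.cvtColor(im,cv2.COLOR_RGB2BGR))
E
python3 - <<'E'
from h import *
im=cv2.imread('pics/top0.png')[...,::-1].copy()
save('top0c',im,(110,160,390,290),2.8)
save('top0n',im,(110,180,190,255),7)
for n,uv,z in (('noz',(159,214),20),('pink',(134,233),20),('yel',(133,198),20),('head',(253,211),42),('cov',(354,204),20)):
    print(n,cast('top',uv,z).round(0))
E
```

```text
noz [[514. 271.  20.]]
pink [[461. 340.  20.]]
yel [[561. 347.  20.]]
head [[517.   5.  42.]]
cov [[ 536. -281.   20.]]
```

View pics/top0c.png

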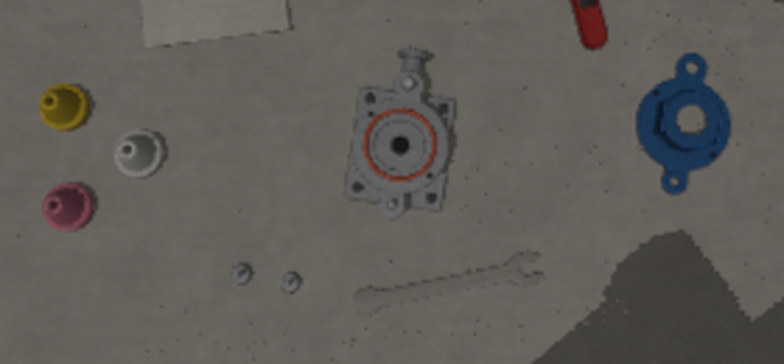

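View pics/top0n.png

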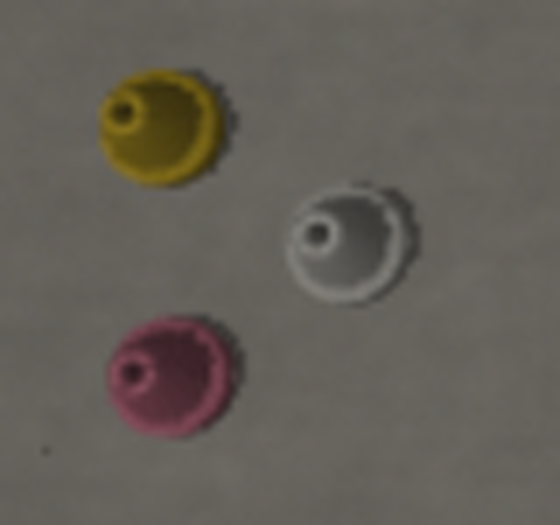

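```bash
python3 - <<'E'
from h import *
s=read_state();print(axes(s).round(3))
f=lambda u,v:(110+u/2.8,160+v/2.8)
b,sm=cast('top',[f(408,83),f(393,203)],58); print('head',b,sm,(b+sm)/2,np.degrees(np.arctan2(*(b-sm)[1::-1])))
b,sm=cast('top',[f(691,68),f(674,182)],10); print('cov',b,sm,(b+sm)/2,np.degrees(np.arctan2(*(b-sm)[1::-1])))
print('noz',cast('top',(160,214.7),14))
print(delta(s,[523,-285,220]))
E
```

```text
[[-0.934 -0.359 -0.001]
 [-0.359  0.934  0.001]
 [ 0.     0.002 -1.   ]]
head [574.27286475  -3.03205269  58.        ] [457.44249045  12.63466293  58.        ] [515.8576776    4.80130512  58.        ] -7.637684058572581
cov [ 594.77954741 -294.42296284   10.        ] [ 477.80621802 -270.99672536   10.        ] [ 536.29288271 -282.7098441    10.        ] -11.324801296066438
noz [[512.54266883 269.92328989  14.        ]]
[-385.97431275  170.98920261   27.72629624]
```

Emit:
jog_arm(increments=[[-0.04, 0.017, 0.005, 5], [-0.09, 0.04, 0.015, 10], [-0.15, 0.064, 0.025, 15], [-0.21, 0.09, 0.035, 20], [-0.27, 0.115, 0.045, 25], [-0.33, 0.14, 0.047, 30], [-0.37, 0.158, 0.047, 30], [-0.39, 0.167, 0.047, 30], [-0.396, 0.169, 0.047, 30], [-0.396, 0.169, 0.047, 30]], hand=1)

```text
clock: 1.4
position: [532.4, -283.8, 200.5]
ee_rot: [0.079, 0.997, 0.001, -0.001]
contact_force: [-0.1, 1.0, -0.2]
gripper_width: 85.7
```

```bash
python3 - <<'E'
from h import *
import pickle
s=read_state();im=get_image('wrist');pickle.dump((s,im),open('cov1.pkl','wb'))
save('w_cov1',im,None,1.5);print(s['clock'],s['position'],axes(s).round(3).tolist(),s['joint_vel'].round(3))
E
```

```text
1.4 [ 532.43284787 -283.81876793  200.54987913] [[-0.988, 0.157, -0.001], [0.157, 0.988, 0.002], [0.002, 0.001, -1.0]] [-0.018 -0.007 -0.006  0.001 -0.001 -0.   ]
```

View pics/w_cov1.png

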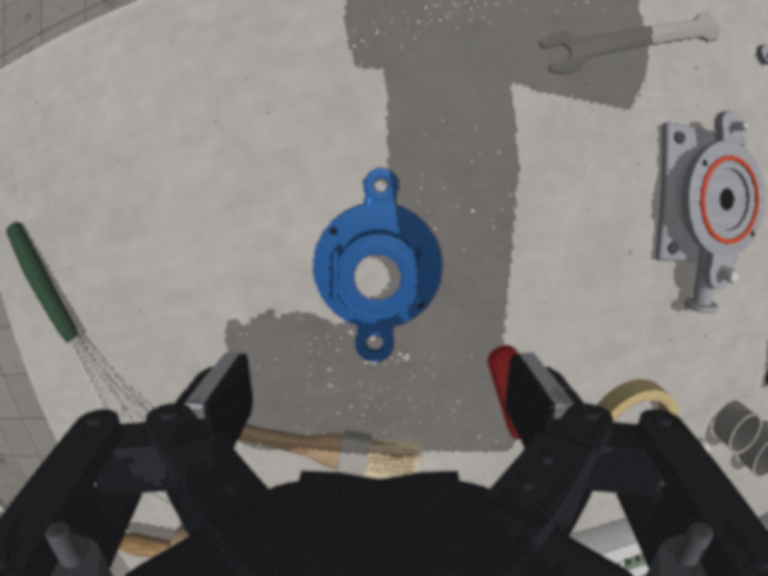

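```bash
python3 - <<'E'
from h import *
import pickle
s,im=pickle.load(open('cov1.pkl','rb'))
save('w_cov1c',im,(200,105,305,250),4)
hsv=cv2.cvtColor(im,cv2.COLOR_RGB2HSV)
m=((hsv[...,0]>95)&(hsv[...,0]<125)&(hsv[...,1]>110)).astype(np.uint8)*255
cs,h=cv2.findContours(m,cv2.RETR_CCOMP,cv2.CHAIN_APPROX_NONE)
for i,c in enumerate(cs):
    a=cv2.contourArea(c)
    if a>15:
        M=cv2.moments(c);u=(M['m10']/M['m00'],M['m01']/M['m00']);print(i,a,np.round(u,1),h[0,i],wcast(s,u,10).round(1))
E
```

```text
0 6292.0 [251.4 176.8] [-1 -1  1 -1] [[ 535.1 -283.3   10. ]]
1 122.5 [249.4 227.9] [ 2 -1 -1  0] [[ 593.6 -295.    10. ]]
2 824.5 [251.2 184.3] [ 3  1 -1  0] [[ 543.3 -284.8   10. ]]
4 91.0 [253.6 123.2] [-1  3 -1  0] [[ 478.1 -271.9   10. ]]
```

View pics/w_cov1c.png

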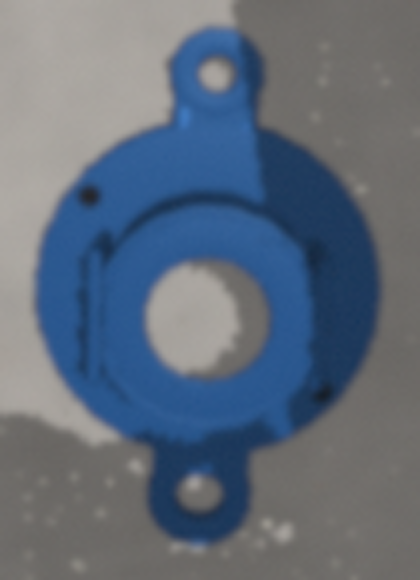

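Emit:
jog_arm(increments=[[0.007, 0.03, 0, -1], [0.018, 0.08, 0, -1], [0.031, 0.14, 0, -1], [0.044, 0.2, 0, -1], [0.055, 0.245, 0, -1], [0.061, 0.27, 0, -1], [0.063, 0.281, 0, -1], [0.063, 0.283, 0, -1], [0.063, 0.283, 0, -1]])

```text
clock: 2.58
position: [514.6, 4.2, 201.1]
ee_rot: [0.071, 0.997, 0.001, -0.001]
contact_force: [0.3, 0.8, -0.8]
gripper_width: 85.4
```

```bash
python3 - <<'E'
from h import *
import pickle
s=read_state();im=get_image('wrist');pickle.dump((s,im),open('head1.pkl','wb'))
save('w_head1',im,(150,90,350,260),4);print(s['clock'],s['position'],axes(s).round(3).tolist(),s['joint_vel'].round(3))
E
```

```text
2.575 [514.57287818   4.16330516 201.0905137 ] [[-0.99, 0.142, -0.001], [0.142, 0.99, 0.001], [0.002, 0.001, -1.0]] [-0.005  0.002 -0.001 -0.    -0.002 -0.001]
```

View pics/w_head1.png

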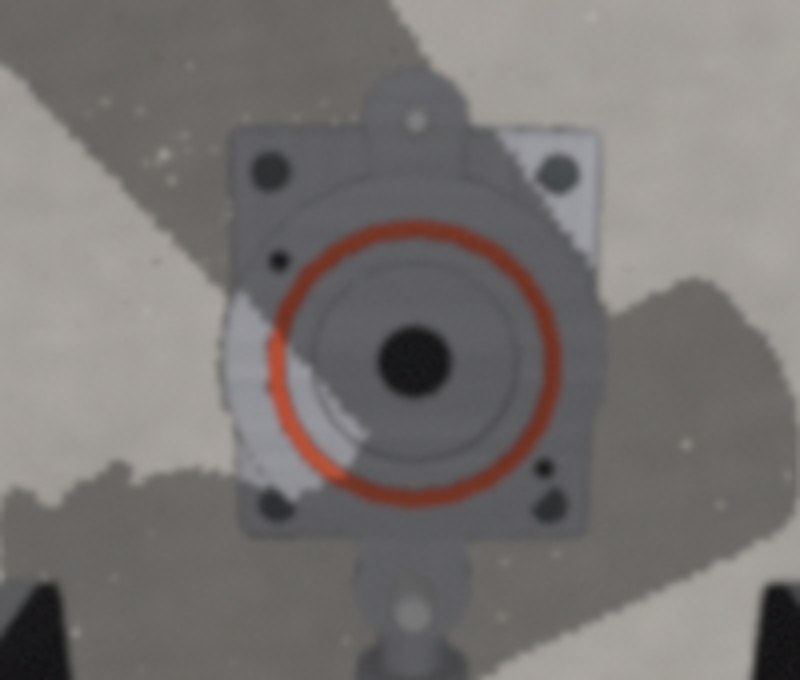

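```bash
cat >> h.py <<'E'
from scipy.optimize import least_squares
def circ(P):
    P=np.asarray(P)[:,:2]; r=least_squares(lambda q:np.hypot(P[:,0]-q[0],P[:,1]-q[1])-q[2],[*P.mean(0),30],loss='soft_l1'); return r.x
def ring(s,im,z=45):
    hsv=cv2.cvtColor(im,cv2.COLOR_RGB2HSV)
    m=((hsv[...,0]<14)&(hsv[...,1]>120)).astype(np.uint8); m[300:]=0
    n,l,st,c=cv2.connectedComponentsWithStats(m); k=1+st[1:,4].argmax()
    v,u=np.nonzero(l==k); return circ(wcast(s,np.c_[u,v],z)),len(u)
def head_dowels(s,uvb,uvs,z=58):
    return wcast(s,[uvb,uvs],z)
E
python3 - <<'E'
from h import *
import pickle
s,im=pickle.load(open('head1.pkl','rb'))
print('ring',ring(s,im))
d=wcast(s,[(253,243.25),(254,120.25)],58);print(d,d.mean(0),np.degrees(np.arctan2(*(d[0]-d[1])[1::-1])),np.linalg.norm(d[0]-d[1]))
d=wcast(s,[(150+(271)/4,90+172/4),(150+277/4,90+504/4),(150+558/4,90+173/4),(150+549/4,90+505/4)],0);print(d)
print(axes(s),s['position'])
print(delta(s,[512.5,270,200]))
E
```

```text
ring (array([514.54861809,   6.90649035,  33.76960158]), 704)
[[573.72985035  -1.71271591  58.        ]
 [455.93887516  15.88166344  58.        ]] [514.83436275   7.08447377  58.        ] -8.495432418801837 119.09775825635093
[[465.2836524  -25.26203874   0.        ]
 [560.40197194 -39.54489124   0.        ]
 [476.61486238  52.72707444   0.        ]
 [571.95529213  39.21817345   0.        ]]
[[-0.98985641  0.14206377 -0.00147614]
 [ 0.1420616   0.98985671  0.00147897]
 [ 0.00167128  0.00125426 -0.99999782]] [514.57287818   4.16330516 201.0905137 ]
[ 39.81521655 262.84438841   1.4867347 ]
```

Emit:
jog_arm(increments=[[0.005, 0.03, 0, 0], [0.012, 0.08, 0, 0], [0.021, 0.14, 0, 0], [0.03, 0.195, 0, 0], [0.036, 0.238, 0, 0], [0.039, 0.256, 0, 0], [0.04, 0.262, 0, 0], [0.04, 0.263, 0, 0], [0.04, 0.263, 0, 0]])

```text
clock: 3.75
position: [512.5, 268.9, 201.6]
ee_rot: [0.072, 0.997, 0.001, -0.001]
contact_force: [0.1, 0.0, 0.2]
gripper_width: 85.6
```

```bash
python3 - <<'E'
from h import *
import pickle
s=read_state();im=get_image('wrist');pickle.dump((s,im),open('noz1.pkl','wb'))
save('w_noz1',im,(130,100,390,295),3);print(s['clock'],s['position'],axes(s).round(3).tolist(),s['joint_vel'].round(3))
E
```

```text
3.75 [512.4844507  268.92630029 201.55618808] [[-0.99, 0.144, -0.002], [0.144, 0.99, 0.001], [0.002, 0.001, -1.0]] [ 0.001 -0.002  0.001  0.001  0.002 -0.002]
```

View pics/w_noz1.png

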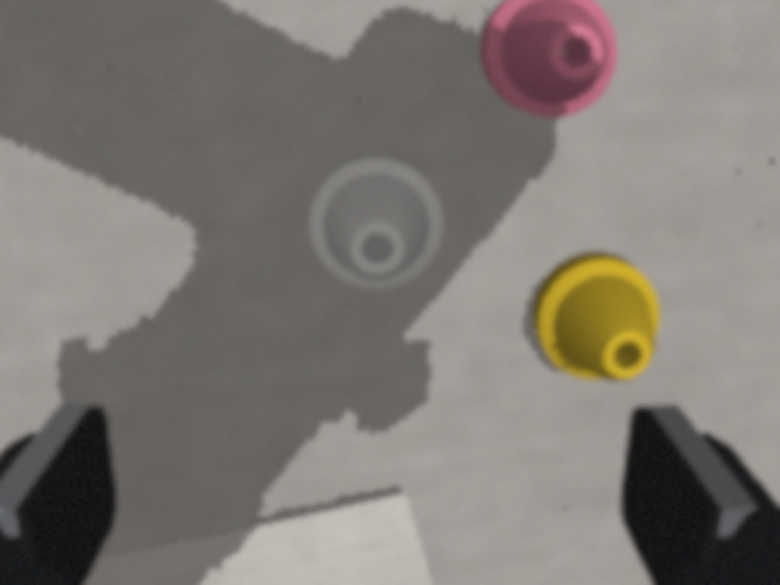

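```bash
python3 - <<'E'
from h import *
import pickle
s,im=pickle.load(open('noz1.pkl','rb'))
f=lambda u,v:(130+u/3,100+v/3)
P=[f(309,222),f(444,222),f(376.5,157),f(376.5,290)]
print(circ(wcast(s,P,14)),wcast(s,[f(599,316),f(550,52)],10),wcast(s,[f(376.5,249)],52))
c=circ(wcast(s,P,14))
print(delta(s,[c[0],c[1],60]),delta(s,[514.6,7,60]))
E
```

```text
[512.89776339 274.19497032  24.30983619] [[560.65370414 353.31158132  10.        ]
 [459.81319618 344.28851337  10.        ]] [[512.8087906  273.77197628  52.        ]]
[8.66308400e-02 5.11972256e+00 1.41562230e+02] [ -39.98256063 -259.0589661   141.20150014]
```

Emit:
jog_arm(increments=[[0, 0.005, 0.02, 0], [0, 0.005, 0.05, 0], [0, 0.005, 0.08, 0], [0, 0.005, 0.095, 0], [0, 0.005, 0.1, 0], [0, 0.005, 0.1, 0]], hand=0.13)

```text
clock: 4.55
position: [513.5, 274.2, 102.2]
ee_rot: [0.072, 0.997, 0.001, -0.0]
contact_force: [0.1, 0.1, -0.1]
gripper_width: 48.4
```

```bash
python3 - <<'E'
from h import *
import pickle
s=read_state();im=get_image('wrist');pickle.dump((s,im),open('noz2.pkl','wb'))
save('w_noz2',im,(130,100,390,295),3);print(s['clock'],s['position'],s['gripper_width'])
for x in (-11,11):
  for g in (10,14.3,17):
    for y in (24,):
      P=s['position']+R.from_quat(s['ee_rot']).apply([x,y,g]); print(x,g,(wproj(s,P)-[130,100])*3)
E
```

```text
4.55 [513.48225716 274.22352558 102.20591064] 48.4229745377783
-11 10 [[494.95043102 499.34474646]]
-11 14.3 [[491.85512055 487.58190054]]
-11 17 [[489.97986781 480.47133799]]
11 10 [[502.32067502 382.89837595]]
11 14.3 [[498.73117235 373.37413029]]
11 17 [[496.56800074 367.64496376]]
```

View pics/w_noz2.png

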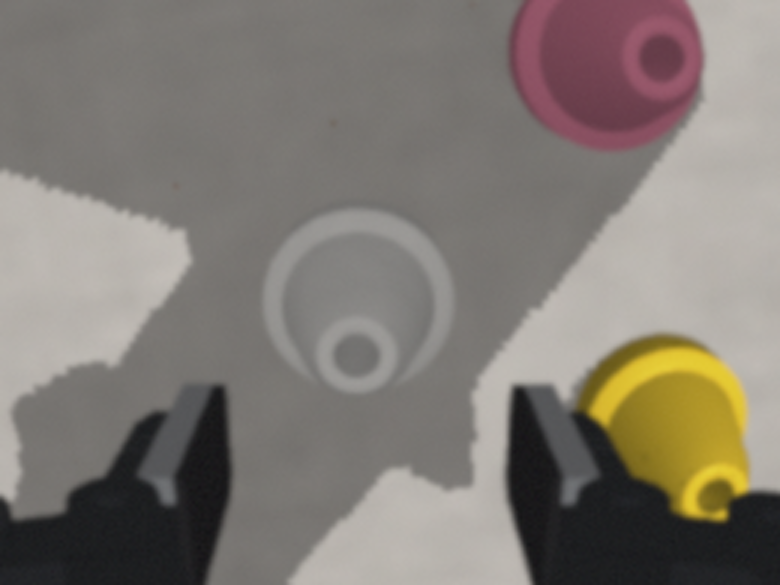

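```bash
python3 - <<'E'
from h import *
import pickle
for f,obs,w in (('noz1.pkl',[(105,407),(632,407)],85.6),('noz2.pkl',[(226,387),(513,387)],48.4)):
  s,im=pickle.load(open(f,'rb'));o=np.array(obs)/3+[130,100]
  for g in (0,2,4,6,8,10,12,14):
    P=[s['position']+R.from_quat(s['ee_rot']).apply([11,y,g]) for y in (-w/2,w/2)]; print(f,g,((wproj(s,P)-[130,100])*3).round(0).tolist(),obs)
  # least squares: tip x, g, width
  q=least_squares(lambda q:(wproj(s,[s['position']+R.from_quat(s['ee_rot']).apply([11,q[1]+y,q[0]]) for y in (-q[2]/2,q[2]/2)])-o).ravel(),[10,0,w]).x;print(q)
E
```

```text
noz1.pkl 0 [[85.0, 403.0], [628.0, 405.0]] [(105, 407), (632, 407)]
noz1.pkl 2 [[89.0, 398.0], [625.0, 400.0]] [(105, 407), (632, 407)]
noz1.pkl 4 [[92.0, 394.0], [621.0, 395.0]] [(105, 407), (632, 407)]
noz1.pkl 6 [[96.0, 389.0], [618.0, 390.0]] [(105, 407), (632, 407)]
noz1.pkl 8 [[99.0, 384.0], [615.0, 386.0]] [(105, 407), (632, 407)]
noz1.pkl 10 [[102.0, 380.0], [612.0, 381.0]] [(105, 407), (632, 407)]
noz1.pkl 12 [[105.0, 376.0], [609.0, 377.0]] [(105, 407), (632, 407)]
noz1.pkl 14 [[109.0, 371.0], [606.0, 373.0]] [(105, 407), (632, 407)]
[-1.07333976  1.9922643  82.31679119]
noz2.pkl 0 [[199.0, 406.0], [513.0, 407.0]] [(226, 387), (513, 387)]
noz2.pkl 2 [[201.0, 401.0], [511.0, 402.0]] [(226, 387), (513, 387)]
noz2.pkl 4 [[204.0, 396.0], [509.0, 397.0]] [(226, 387), (513, 387)]
noz2.pkl 6 [[206.0, 391.0], [507.0, 392.0]] [(226, 387), (513, 387)]
noz2.pkl 8 [[208.0, 387.0], [505.0, 387.0]] [(226, 387), (513, 387)]
noz2.pkl 10 [[210.0, 382.0], [504.0, 383.0]] [(226, 387), (513, 387)]
noz2.pkl 12 [[212.0, 378.0], [502.0, 378.0]] [(226, 387), (513, 387)]
noz2.pkl 14 [[214.0, 373.0], [500.0, 374.0]] [(226, 387), (513, 387)]
[ 8.10107074  2.15188307 46.68511633]
```

Emit:
jog_arm(increments=[[0, -0.0025, 0, 0], [0, -0.0025, 0.01, 0], [0, -0.0025, 0.03, 0], [0, -0.0025, 0.055, 0], [0, -0.0025, 0.07, 0], [0, -0.0025, 0.0765, 0], [0, -0.0025, 0.077, 0], [0, -0.0025, 0.077, 0]], hand=1)

```text
clock: 5.6
position: [513.7, 272.5, 26.3]
ee_rot: [0.072, 0.997, 0.002, 0.0]
contact_force: [0.2, -0.2, 0.7]
gripper_width: 85.4
```

```bash
python3 - <<'E'
from h import *
s=read_state();im=get_image('wrist')
save('w_noz3',im,(100,100,420,340),2.5);print(s['clock'],s['position'],s['gripper_width'],s['contact_force'])
E
```

```text
5.6 [513.73793653 272.53948396  26.29688576] 85.4484515730005 [ 0.17002749 -0.15647836  0.6569153 ]
```

View pics/w_noz3.png

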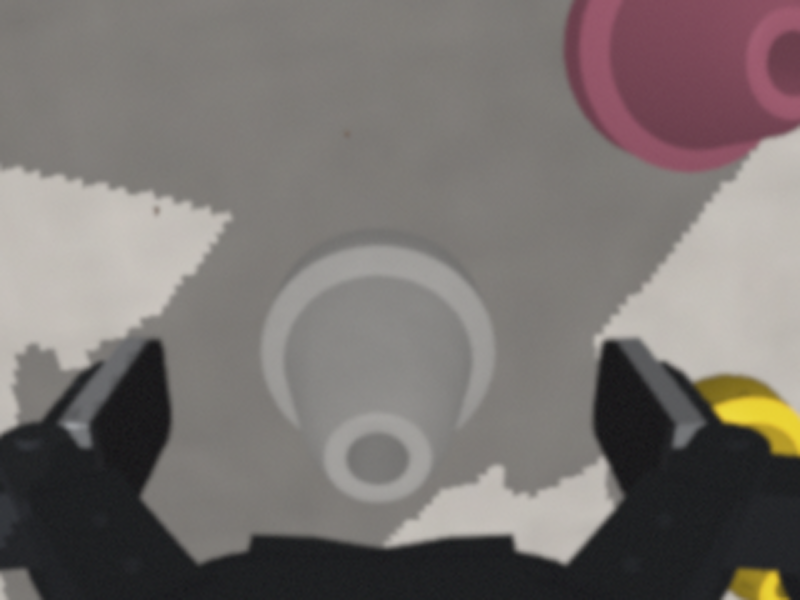

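Emit:
jog_arm(increments=[[0, 0, 0.0015, 0], [0, 0, 0.0015, 0], [0, 0, 0.0015, 0], [0, 0, 0.0015, 0], [0, 0, 0.0015, 0], [0, 0, 0.0015, 0]], hand=-1)

```text
clock: 6.4
position: [514.0, 272.7, 25.8]
ee_rot: [0.072, 0.997, 0.002, 0.001]
contact_force: [-1.9, -0.8, 5.1]
gripper_width: 44.0
```

```bash
python3 - <<'E'
from h import *
s=read_state();im=get_image('wrist')
save('w_noz4',im,(100,100,420,340),2.5);print(s['clock'],s['position'],s['gripper_width'],s['contact_force'])
E
```

```text
6.4 [513.98489377 272.686518    25.81612812] 44.029397833070135 [-1.94236449 -0.77757428  5.06443133]
```

View pics/w_noz4.png

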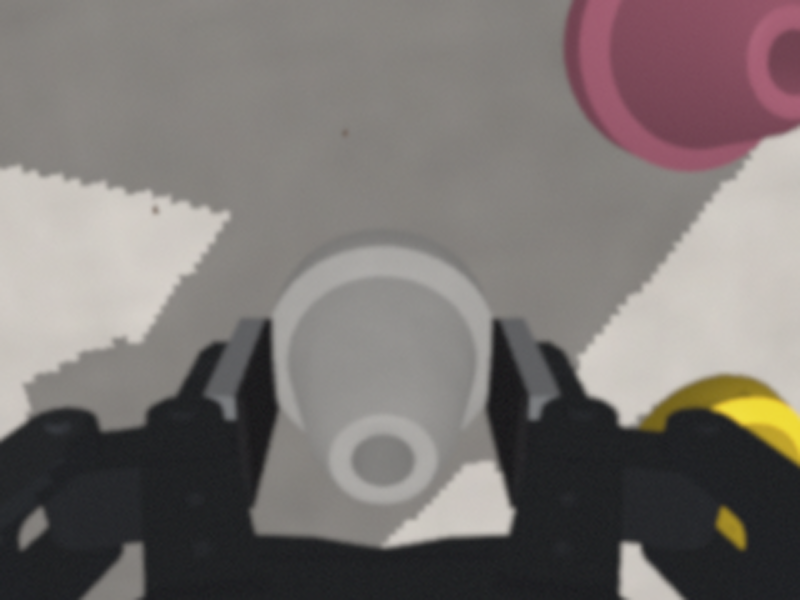

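Emit:
jog_arm(increments=[[0, 0, -0.001, 0], [0, 0, 0, 0], [0, 0, 0.003, 0], [0, 0, 0.006, 0], [0, 0, 0.008, 0], [0, 0, 0.009, 0], [0, 0, 0.01, 0]], hand=0.27)

```text
clock: 7.32
position: [514.1, 272.8, 15.8]
ee_rot: [0.072, 0.997, 0.002, 0.001]
contact_force: [0.0, 0.7, 0.1]
gripper_width: 54.3
```

```bash
python3 - <<'E'
from h import *
s=read_state();im=get_image('wrist')
save('w_noz5',im,(100,100,420,340),2.5);print(s['clock'],s['position'],s['gripper_width'],s['contact_force'])
im=get_image('side');save('s_noz5',im,(170,200,300,320),6)
E
```

```text
7.325 [514.06329195 272.77260761  15.78313218] 54.337200745204484 [0.04994963 0.66075048 0.1030556 ]
```

View pics/s_noz5.png

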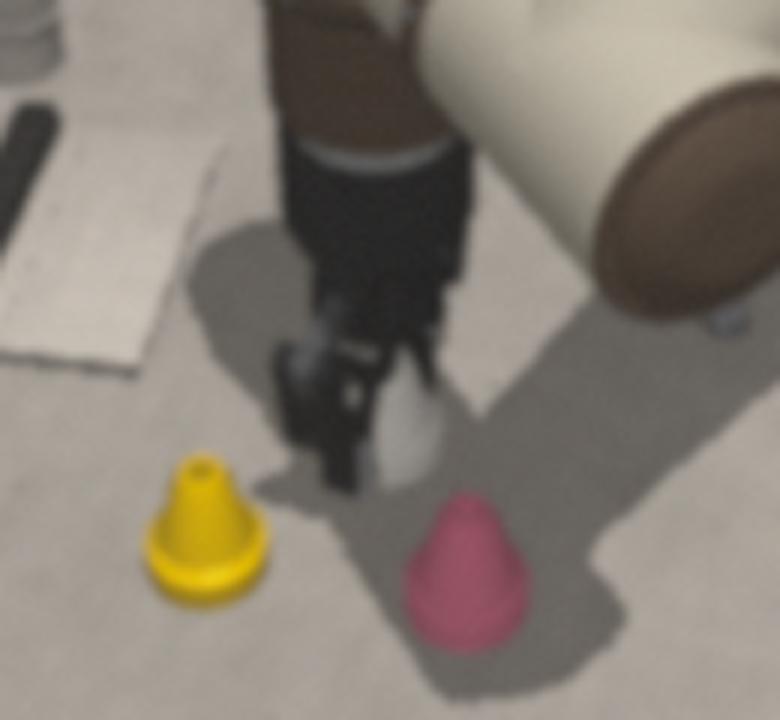

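View pics/w_noz5.png

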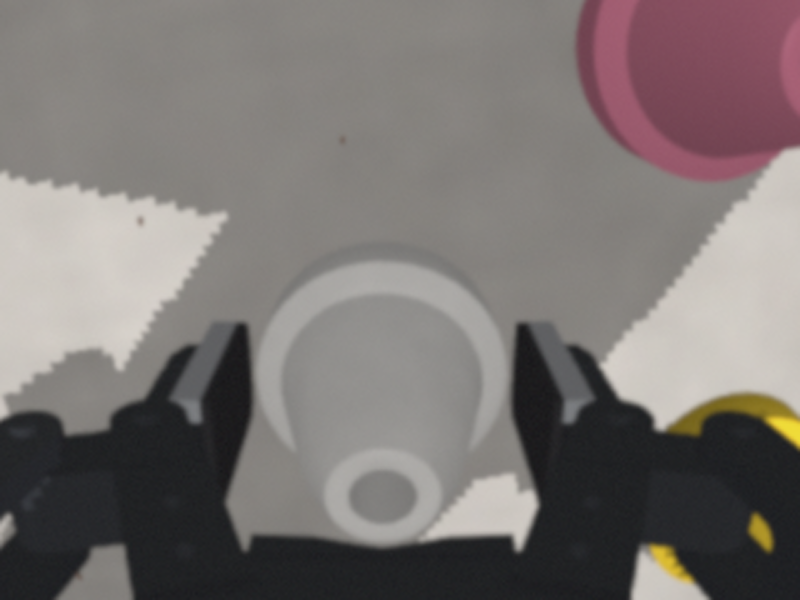

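Continue probing down slowly for bench contact, to know where the tips stand at this opening.

Emit:
jog_arm(increments=[[0, 0, 0.001, 0], [0, 0, 0.002, 0], [0, 0, 0.003, 0], [0, 0, 0.004, 0]])

```text
clock: 7.92
position: [514.0, 272.7, 13.2]
ee_rot: [0.071, 0.997, 0.002, 0.001]
contact_force: [-4.2, -1.0, 13.3]
gripper_width: 54.4
```

Emit:
jog_arm(increments=[[0, 0, -0.004, 0], [0, 0, -0.009, 0], [0, 0, -0.0112, 0], [0, 0, -0.0112, 0], [0, 0, -0.0112, 0]])

```text
clock: 8.55
position: [513.9, 272.6, 24.2]
ee_rot: [0.071, 0.997, 0.001, 0.001]
contact_force: [0.1, -0.6, 0.4]
gripper_width: 54.1
```

Emit:
jog_arm(increments=[[0, 0, 0, 0], [0, 0, 0, 0], [0, 0, 0, 0], [0, 0, 0, 0], [0, 0, 0, 0]], hand=-1)

```text
clock: 9.18
position: [514.0, 272.6, 24.8]
ee_rot: [0.071, 0.997, 0.002, 0.001]
contact_force: [-1.3, -1.6, 5.8]
gripper_width: 43.8
```

```bash
python3 - <<'E'
from h import *
s=read_state();im=get_image('wrist')
save('w_noz6',im,(100,100,420,340),2.5);print(s['clock'],s['position'],s['gripper_width'],s['contact_force'])
E
```

```text
9.175 [514.00998933 272.63711436  24.77741711] 43.75717318974594 [-1.29254657 -1.62476189  5.7537945 ]
```

View pics/w_noz6.png

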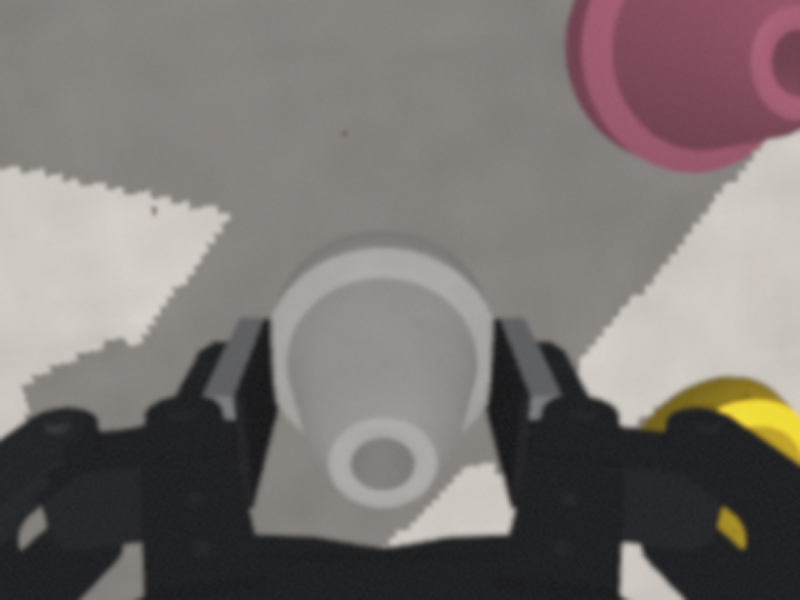

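Emit:
jog_arm(increments=[[0, 0, -0.005, 0], [0, 0, -0.02, 0], [0, 0, -0.05, 0], [0, 0, -0.085, 0], [0, 0, -0.1, 0], [0, 0, -0.1, 0], [0, 0, -0.1, 0]])

```text
clock: 10.1
position: [513.0, 271.8, 123.5]
ee_rot: [0.071, 0.997, 0.001, -0.0]
contact_force: [-0.1, -0.1, -0.7]
gripper_width: 43.8
```

```bash
python3 - <<'E'
from h import *
import pickle
s=read_state();im=get_image('wrist');pickle.dump((s,im),open('noz7.pkl','wb'))
save('w_noz7',im,(100,100,420,340),2.5);print(s['clock'],s['position'],s['gripper_width'],s['contact_force'],axes(s).round(3).tolist())
im=get_image('side');save('s_noz7',im,(170,170,300,290),6)
E
```

```text
10.1 [513.02101409 271.78657647 123.45994852] 43.844468882146195 [-0.0513371  -0.08768426 -0.68682585] [[-0.99, 0.142, -0.0], [0.142, 0.99, 0.002], [0.0, 0.001, -1.0]]
```

View pics/s_noz7.png

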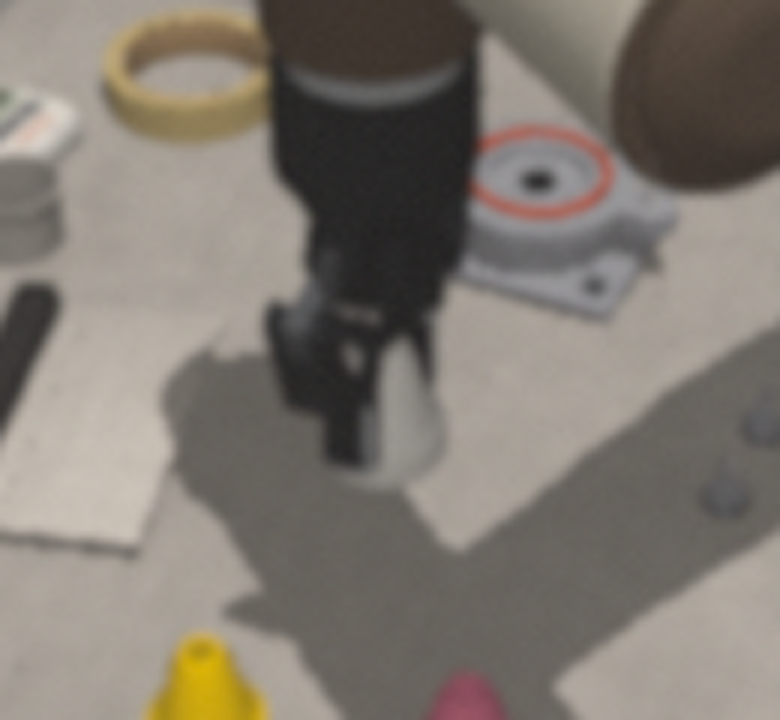

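View pics/w_noz7.png

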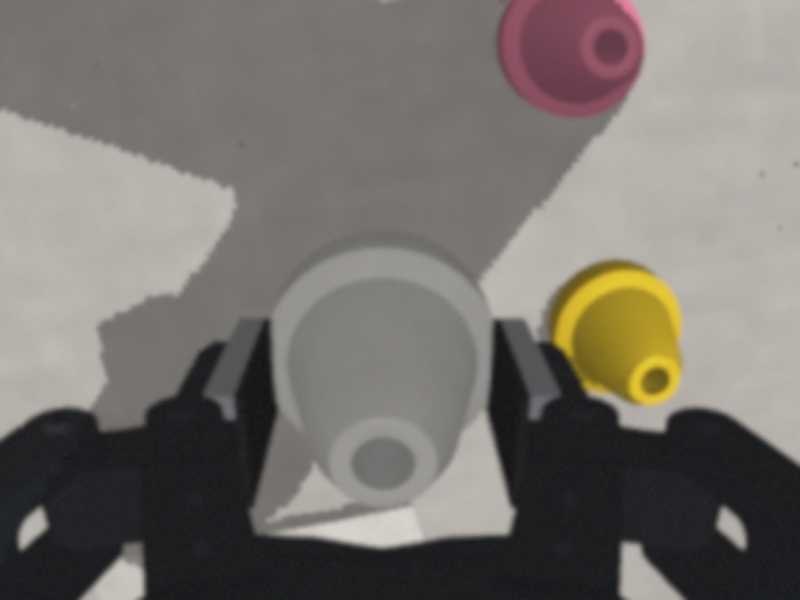

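Emit:
jog_arm(increments=[[-0.004, -0.03, 0, 0], [-0.012, -0.08, 0, 0], [-0.021, -0.14, 0, 0], [-0.03, -0.195, 0, 0], [-0.036, -0.238, 0, 0], [-0.038, -0.257, 0, 0], [-0.039, -0.263, 0, 0], [-0.039, -0.264, 0, 0], [-0.039, -0.264, 0, 0]])

```text
clock: 11.32
position: [514.4, 5.9, 122.9]
ee_rot: [0.071, 0.998, 0.001, -0.0]
contact_force: [-0.3, 0.3, -0.7]
gripper_width: 43.9
```

```bash
python3 - <<'E'
from h import *
import pickle
s=read_state();im=get_image('wrist');pickle.dump((s,im),open('head2.pkl','wb'))
save('w_head2',im,(100,100,420,340),2.5);print(s['clock'],s['position'],s['gripper_width'],s['contact_force'],axes(s).round(4).tolist())
print(ring(s,im))
save('t_head2',get_image('top'),(205,160,305,250),6)
E
```

```text
11.325 [514.37789258   5.89898602 122.88417905] 43.94210638644743 [-0.2967422   0.3086611  -0.67210502] [[-0.99, 0.1409, -0.0004], [0.1409, 0.99, 0.0011], [0.0005, 0.001, -1.0]]
(array([514.45342746,   6.96706338,  33.75839483]), 871)
```

View pics/w_head2.png

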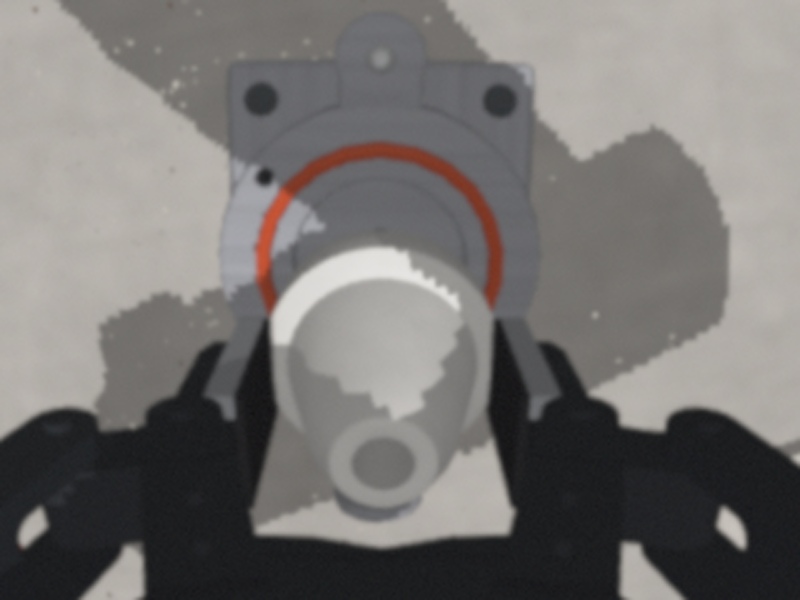

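```bash
python3 - <<'E'
from h import *
import pickle
s,im=pickle.load(open('noz7.pkl','rb'))
save('n7c',im,(200,185,310,310),6)
s,im=pickle.load(open('head2.pkl','rb'))
save('h2c',im,(200,185,310,310),6)
E
```

```text
(no output)
```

View pics/n7c.png

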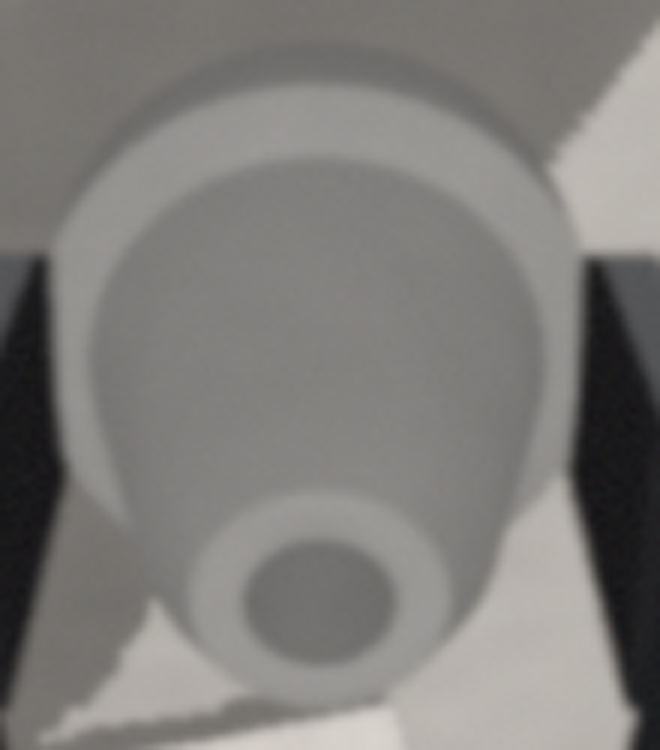

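View pics/h2c.png

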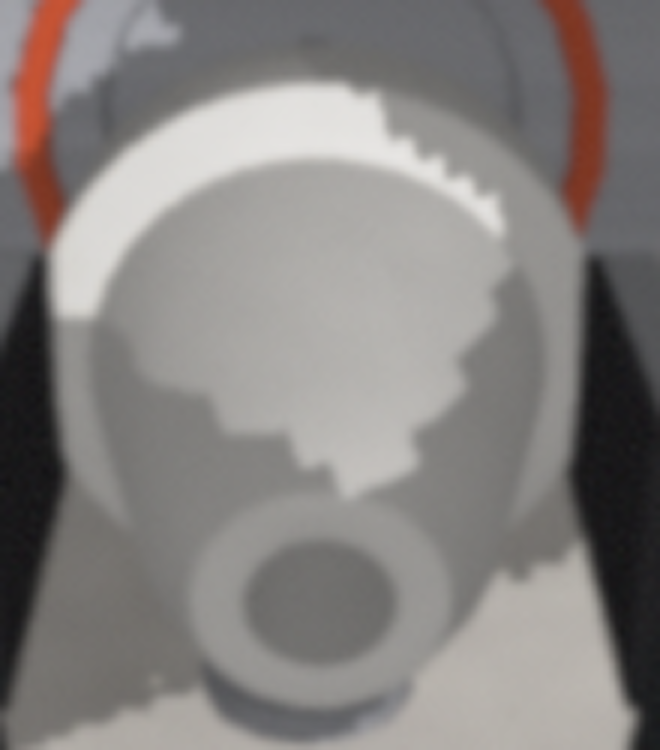

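```bash
python3 - <<'E'
from h import *
import pickle
s,im=pickle.load(open('head2.pkl','rb'))
f=lambda L:[(200+(u)/6,185+(v)/6) for u,v in L]
z=s['position'][2]; T=R.from_quat(s['ee_rot'])
def tool(P): return T.inv().apply(P-s['position'])
print('tip outer',tool(wcast(s,f([(190,598),(452,598),(321,490),(321,706),(321,598)]),z+27.2)))
print('hole',tool(wcast(s,f([(245,602),(398,602),(321,538),(321,666)]),z+27.2)))
print('collar',tool(wcast(s,f([(320,83),(52,240),(582,240)]),z-10.8)))
print('collar bottom',tool(wcast(s,f([(318,42)]),z-24.8)))
print('conebase',tool(wcast(s,f([(318,157),(90,370),(546,370)]),z-10.8)))
r,_=ring(s,im); print('ring',tool(np.array([r[0],r[1],45])))
E
```

```text
tip outer [[  2.05256761  -6.24598595 -27.20517551]
 [  2.0520831   10.69403629 -27.18815159]
 [ 10.26831998   2.19704188 -27.19221041]
 [ -6.67785404   2.24765023 -27.20140046]
 [  2.12932657   2.22080759 -27.1966248 ]]
hole [[  1.7899707   -2.69036556 -27.20174542]
 [  1.78891764   7.20078671 -27.1918057 ]
 [  6.72472632   2.20725828 -27.1941325 ]
 [ -3.32875857   2.23731384 -27.19958455]]
collar [[ 25.58928224   2.195884    10.81616793]
 [ 12.02808567 -19.86558555  10.78660181]
 [ 12.06864137  23.84166453  10.83054832]]
collar bottom [[25.16087213  2.05974447 24.81580665]]
conebase [[ 19.36923983   2.04851677  10.81262798]
 [  0.17341196 -17.21329165  10.78280281]
 [  0.20102774  21.40081735  10.82162382]]
ring [3.33318919e-02 9.89803925e-01 7.78852429e+01]
```

Emit:
jog_arm(increments=[[-0.0015, -0.001, 0.005, 0], [-0.0015, -0.001, 0.02, 0], [-0.0015, -0.001, 0.04, 0], [-0.0015, -0.001, 0.049, 0], [-0.0015, -0.001, 0.05, 0], [-0.0015, -0.001, 0.05, 0]])

```text
clock: 12.18
position: [516.0, 4.8, 73.2]
ee_rot: [0.071, 0.998, 0.001, 0.0]
contact_force: [-0.3, -0.6, -0.3]
gripper_width: 43.8
```

```bash
python3 - <<'E'
from h import *
import pickle
s=read_state();im=get_image('wrist');pickle.dump((s,im),open('head3.pkl','wb'))
save('w_head3',im,(170,160,340,310),4.5);print(s['clock'],s['position'],s['gripper_width'],s['contact_force'],axes(s).round(4).tolist())
T=R.from_quat(s['ee_rot'])
r,_=ring(s,im);print(r,T.inv().apply(np.array([r[0],r[1],45])-s['position']))
E
```

```text
12.175 [515.99635107   4.76806401  73.17977333] 43.827827266030205 [-0.31479502 -0.64442619 -0.29208055] [[-0.9901, 0.1407, 0.0002], [0.1407, 0.9901, 0.0011], [-0.0001, 0.0011, -1.0]]
[514.3865023    6.97426121  33.76876793] [ 1.90643044  1.926532   28.18177677]
```

View pics/w_head3.png

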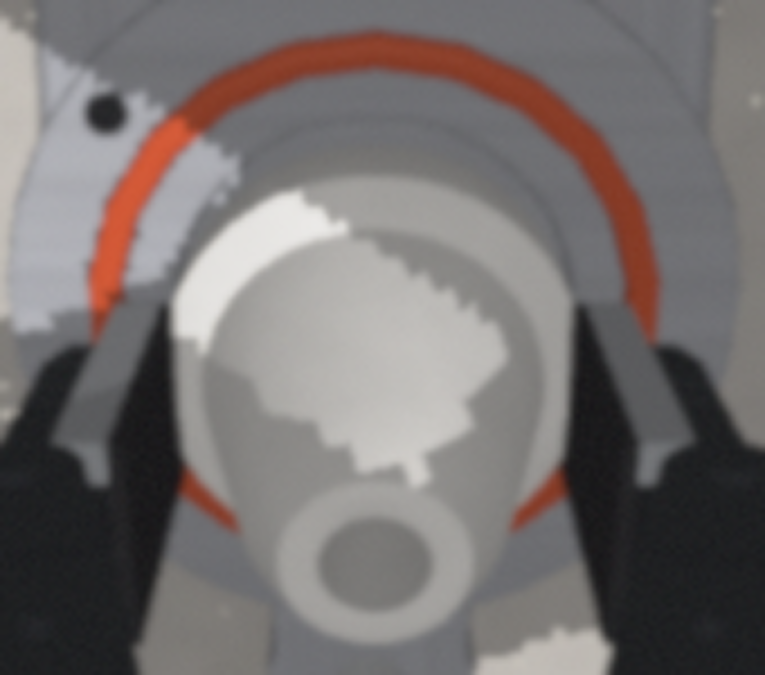

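Emit:
jog_arm(increments=[[0.0003, -0.0001, 0.002, 0], [0.0003, -0.0001, 0.004, 0], [0.0003, -0.0001, 0.006, 0], [0.0003, -0.0001, 0.007, 0], [0.0003, -0.0001, 0.0085, 0], [0.0003, -0.0001, 0.01, 0], [0.0003, -0.0001, 0.0115, 0], [0.0003, -0.0001, 0.0115, 0]])

```text
clock: 13.22
position: [515.8, 4.8, 61.9]
ee_rot: [0.071, 0.998, 0.001, 0.0]
contact_force: [0.8, 0.3, -0.4]
gripper_width: 43.6
```

```bash
python3 - <<'E'
from h import *
import pickle
s=read_state();im=get_image('wrist');pickle.dump((s,im),open('head4.pkl','wb'))
save('w_head4',im,(170,160,340,310),4.5);print(s['clock'],s['position'],s['gripper_width'],s['contact_force'],axes(s).round(4).tolist())
E
```

```text
13.225 [515.8194962    4.77744158  61.8690668 ] 43.560265876571115 [ 0.82639897  0.28335647 -0.39944064] [[-0.9901, 0.1407, 0.0007], [0.1407, 0.9901, 0.0013], [-0.0005, 0.0014, -1.0]]
```

View pics/w_head4.png

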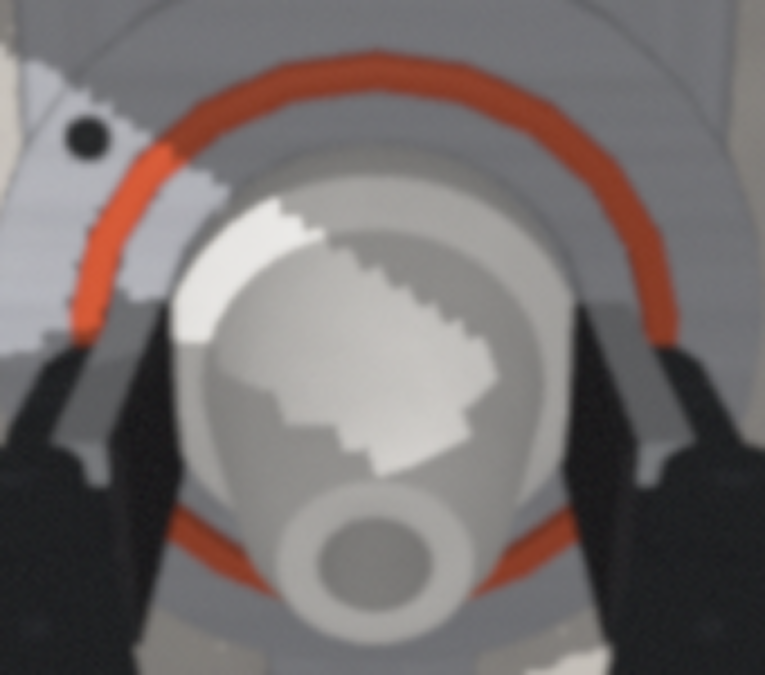

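Emit:
jog_arm(increments=[[0, 0, 0.0008, 0], [0, 0, 0.0008, 0]])

```text
clock: 13.52
position: [515.8, 4.8, 61.8]
ee_rot: [0.07, 0.998, 0.001, 0.0]
contact_force: [-2.1, 0.4, 5.4]
gripper_width: 44.2
```

Emit:
jog_arm(increments=[[0, 0, 0, 0], [0, 0, 0, 0], [0, 0, -0.002, 0], [0, 0, -0.002, 0]], hand=1)

```text
clock: 14.02
position: [516.0, 4.8, 63.9]
ee_rot: [0.07, 0.998, 0.001, 0.001]
contact_force: [0.5, 0.2, -0.9]
gripper_width: 85.4
```

Emit:
jog_arm(increments=[[0, 0, -0.01, 0], [0, 0, -0.03, 0], [0, 0, -0.07, 0], [0, 0, -0.11, 0], [0, 0, -0.13, 0], [0, 0, -0.135, 0], [0, 0, -0.135, 0]])

```text
clock: 14.9
position: [515.4, 4.6, 198.7]
ee_rot: [0.07, 0.998, 0.001, 0.0]
contact_force: [0.4, -0.1, -0.1]
gripper_width: 85.4
```

```bash
python3 - <<'E'
from h import *
import pickle
s=read_state();im=get_image('wrist');pickle.dump((s,im),open('head5.pkl','wb'))
save('w_head5',im,(150,90,350,260),4);print(s['clock'],s['position'],axes(s).round(4).tolist())
T=R.from_quat(s['ee_rot'])
r,_=ring(s,im);print(r)
im=get_image('side');save('s_head5',im,(210,170,310,240),7)
E
```

```text
14.9 [515.426838     4.56917171 198.67643493] [[-0.9901, 0.1406, 0.0009], [0.1406, 0.9901, 0.0015], [-0.0007, 0.0016, -1.0]]
[514.53441529   6.83929871  33.75956298]
```

View pics/w_head5.png

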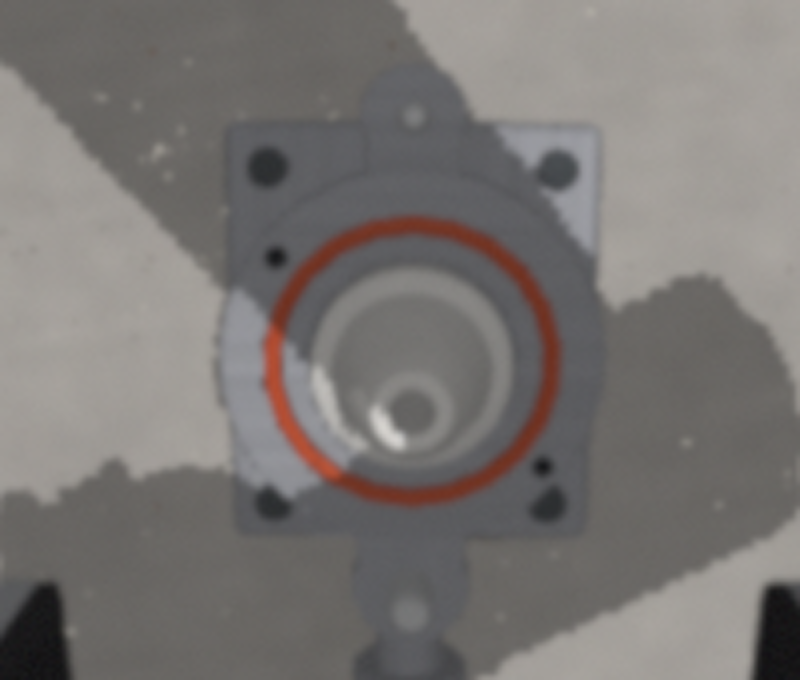

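View pics/s_head5.png

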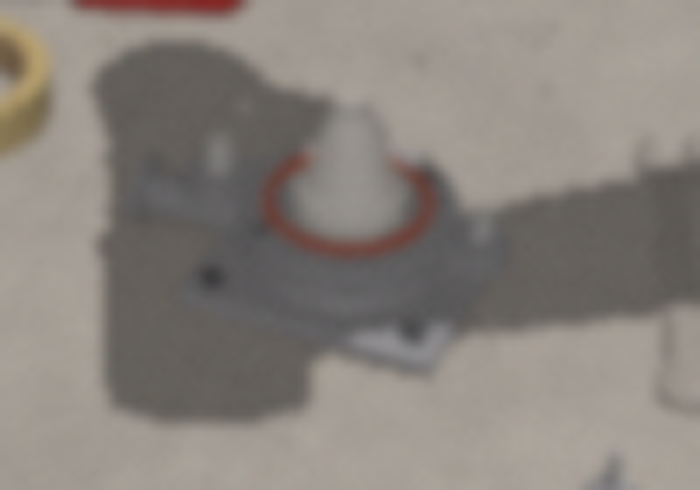

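Emit:
jog_arm(increments=[[-0.006, -0.03, 0, 1], [-0.017, -0.08, 0, 2], [-0.03, -0.14, 0, 3], [-0.043, -0.2, 0.015, 3.2], [-0.053, -0.248, 0.04, 3.2], [-0.059, -0.275, 0.06, 3.2], [-0.061, -0.283, 0.068, 3.2], [-0.061, -0.2845, 0.07, 3.2], [-0.061, -0.2845, 0.07, 3.2]])

```text
clock: 16.12
position: [535.7, -284.9, 127.9]
ee_rot: [0.098, 0.995, 0.0, -0.0]
contact_force: [0.1, 0.2, -0.5]
gripper_width: 85.1
```

```bash
python3 - <<'E'
from h import *
import pickle
s=read_state();im=get_image('wrist');pickle.dump((s,im),open('cov2.pkl','wb'))
save('w_cov2',im,(130,60,390,300),3);print(s['clock'],s['position'],axes(s).round(4).tolist())
T=R.from_quat(s['ee_rot'])
hsv=cv2.cvtColor(im,cv2.COLOR_RGB2HSV)
m=((hsv[...,0]>95)&(hsv[...,0]<125)&(hsv[...,1]>110)).astype(np.uint8)*255
cs,h=cv2.findContours(m,cv2.RETR_CCOMP,cv2.CHAIN_APPROX_NONE)
for i,c in enumerate(cs):
    a=cv2.contourArea(c)
    if a>30:
        M=cv2.moments(c);u=(M['m10']/M['m00'],M['m01']/M['m00']);print(i,a,np.round(u,1),[ (wcast(s,u,z)[0].round(1),T.inv().apply(wcast(s,u,z)-s['position']).round(1)) for z in (10,40)])
E
```

```text
16.125 [ 535.71923017 -284.89895559  127.88741   ] [[-0.9809, 0.1945, -0.0006], [0.1945, 0.9809, 0.0007], [0.0007, 0.0006, -1.0]]
0 10285.5 [252.2 189.3] [(array([ 533.7, -282.8,   10. ]), array([[  2.3,   1.5, 117.9]])), (array([ 526. , -281.3,   40. ]), array([[10.2,  1.6, 87.9]]))]
1 155.0 [252.  253.6] [(array([ 593.1, -294.7,   10. ]), array([[-58.3,   1.5, 117.8]])), (array([ 578.1, -291.7,   40. ]), array([[-43. ,   1.5,  87.9]]))]
2 1307.5 [252.  201.5] [(array([ 544.3, -285.1,   10. ]), array([[ -8.5,   1.4, 117.9]])), (array([ 535.3, -283.3,   40. ]), array([[ 0.7,  1.5, 87.9]]))]
4 138.0 [252.5 121.5] [(array([ 478. , -271.6,   10. ]), array([[ 59.1,   1.7, 117.9]])), (array([ 477.2, -271.5,   40. ]), array([[60. ,  1.7, 87.9]]))]
```

View pics/w_cov2.png

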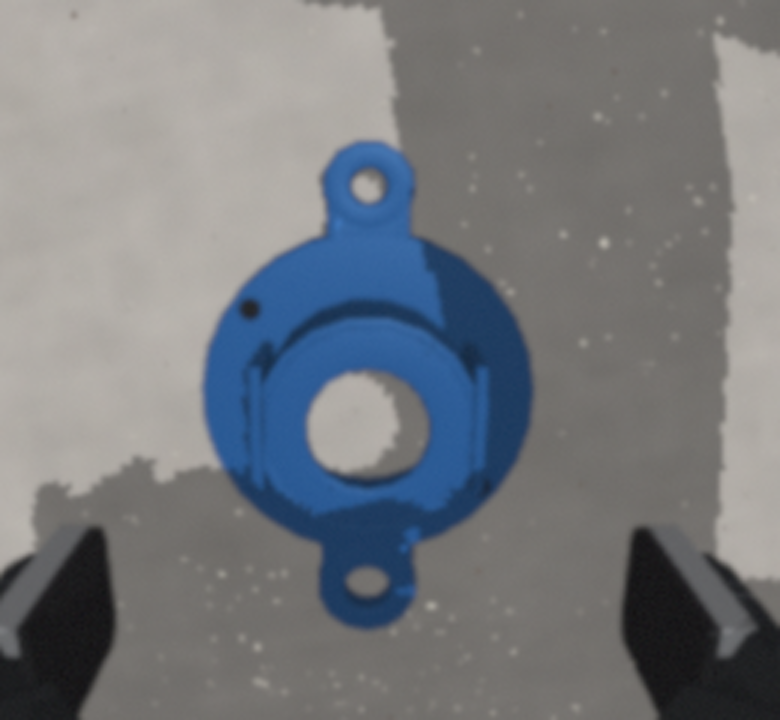

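Emit:
jog_arm(increments=[[0, -0.0005, 0.01, 0], [0, -0.0005, 0.04, 0], [0, -0.0005, 0.07, 0], [0, -0.0005, 0.09, 0], [0, -0.0005, 0.098, 0], [0, -0.0005, 0.0995, 0], [0, -0.0005, 0.0995, 0]])

```text
clock: 17.05
position: [536.5, -285.3, 29.6]
ee_rot: [0.097, 0.995, 0.0, 0.001]
contact_force: [-0.2, 0.0, -1.5]
gripper_width: 85.3
```

Emit:
jog_arm(increments=[[0, 0, 0, 0], [0, 0, 0, 0], [0, 0, 0, 0], [0, 0, 0, 0], [0, 0, 0, 0]], hand=-1)

```text
clock: 17.68
position: [537.3, -285.5, 30.9]
ee_rot: [0.097, 0.995, -0.0, 0.002]
contact_force: [-0.4, 1.9, 6.2]
gripper_width: 58.4
```

```bash
python3 - <<'E'
from h import *
import pickle
s=read_state();im=get_image('wrist');pickle.dump((s,im),open('cov3.pkl','wb'))
save('w_cov3',im,(100,60,420,320),2.4);print(s['clock'],s['position'],s['gripper_width'],s['contact_force'],axes(s).round(4).tolist())
E
```

```text
17.675 [ 537.33292796 -285.45753194   30.93975665] 58.41353217596372 [-0.4425037   1.92806801  6.2358224 ] [[-0.9811, 0.1935, 0.0039], [0.1935, 0.9811, -0.0007], [-0.004, 0.0001, -1.0]]
```

View pics/w_cov3.png

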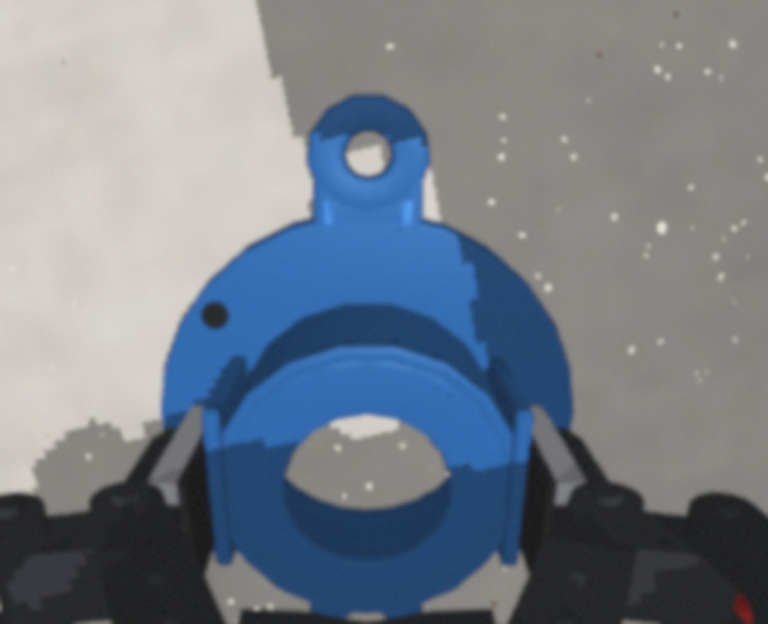

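Emit:
jog_arm(increments=[[0, 0, -0.005, 0], [0, 0, -0.02, 0], [0, 0, -0.06, 0], [0, 0, -0.1, 0], [0, 0, -0.125, 0], [0, 0, -0.13, 0], [0, 0, -0.13, 0], [0, 0, -0.13, 0]])

```text
clock: 18.73
position: [535.9, -285.1, 159.2]
ee_rot: [0.097, 0.995, 0.0, 0.0]
contact_force: [-0.7, -0.5, -2.6]
gripper_width: 59.0
```

```bash
python3 - <<'E'
from h import *
import pickle
s=read_state();im=get_image('wrist');pickle.dump((s,im),open('cov4.pkl','wb'))
save('w_cov4',im,(100,60,420,320),2.4);print(s['clock'],s['position'],s['gripper_width'],s['contact_force'],axes(s).round(4).tolist())
save('w_cov4e',im,(215,90,295,150),8)
save('w_cov4t',im,(170,190,340,320),4.5)
E
```

```text
18.725 [ 535.89454534 -285.06416002  159.24244642] 59.044777756140114 [-0.66095565 -0.48774724 -2.60081763] [[-0.981, 0.1938, 0.0008], [0.1938, 0.981, 0.0004], [-0.0007, 0.0006, -1.0]]
```

View pics/w_cov4.png

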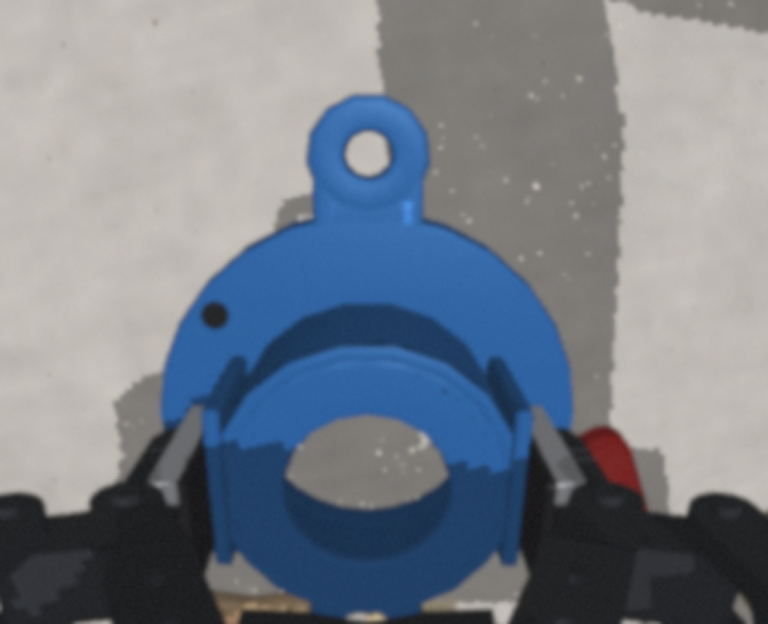

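View pics/w_cov4e.png

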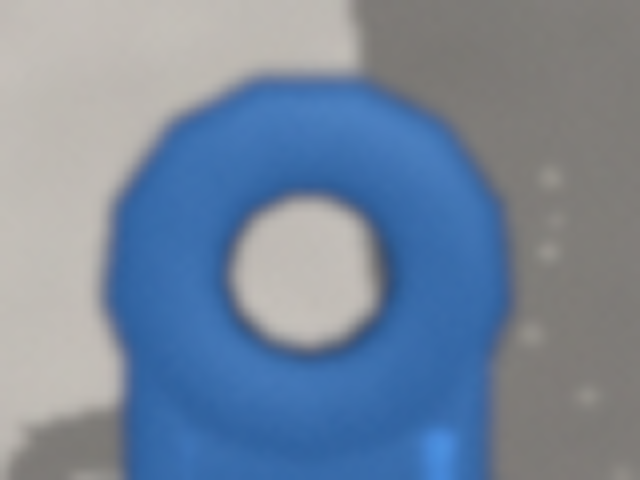

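View pics/w_cov4t.png

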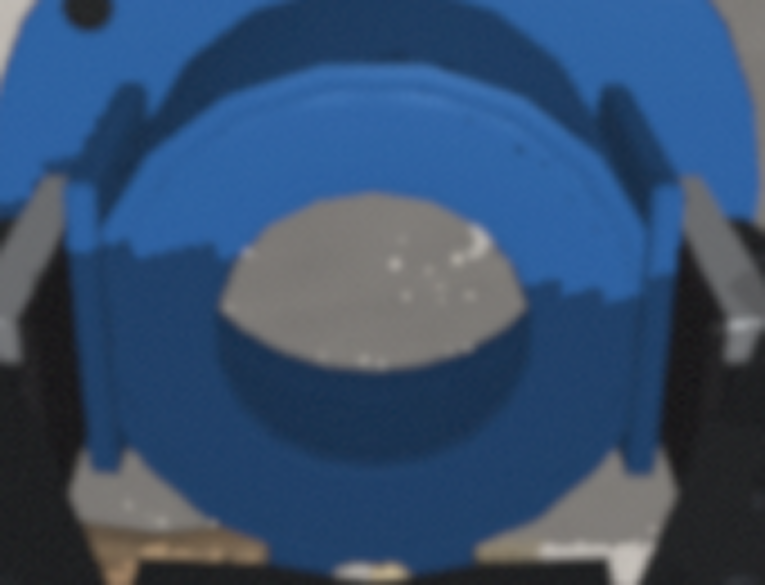

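```bash
python3 - <<'E'
from h import *
import pickle
s,im=pickle.load(open('cov4.pkl','rb'))
T=R.from_quat(s['ee_rot']); z=s['position'][2]
t=lambda L,ox,oy,k,g:T.inv().apply(wcast(s,[(ox+u/k,oy+v/k) for u,v in L],z-g)-s['position']).round(2)
print('eye',t([(309,272),(228,272),(390,272),(309,188),(309,356)],215,90,8,20.9))
print('ear',t([(309,76),(107,285),(510,285)],215,90,8,20.9))
print('tophole',t([(373,329.5),(219,320),(527,320),(373,193),(373,466)],170,190,4.5,-9.1))
print('flats',t([(70,182),(680,182),(105,473),(640,473)],170,190,4.5,-10.1))
# flange circle
hsv=cv2.cvtColor(im,cv2.COLOR_RGB2HSV)
m=((hsv[...,0]>95)&(hsv[...,0]<125)&(hsv[...,1]>110)).astype(np.uint8)*255
c=max(cv2.findContours(m,cv2.RETR_EXTERNAL,cv2.CHAIN_APPROX_NONE)[0],key=cv2.contourArea)[:,0,:]
P=t(c.astype(float),0,0,1,20.9)
sel=P[(P[:,0]>20)&(P[:,0]<41)&(abs(P[:,1])>18)]
q=least_squares(lambda q:np.hypot(sel[:,0]-q[0],sel[:,1]-q[1])-q[2],[0,2,48],loss='soft_l1');print('flange',q.x,len(sel))
e=P[(P[:,0]>58)]
q=least_squares(lambda q:np.hypot(e[:,0]-q[0],e[:,1]-q[1])-q[2],[60,2,13],loss='soft_l1');print('earfit',q.x,len(e))
for f in ('head1.pkl','head5.pkl'):
    s,im=pickle.load(open(f,'rb'))
    uv=[(253,243.25),(254,120.25)] if '1' in f else [(252.5,243.25),(253.25,119)]
    d=wcast(s,uv,58);print(f,d[:,:2],d.mean(0)[:2],np.degrees(np.arctan2(*(d[0]-d[1])[1::-1])))
E
```

```text
eye [[60.68  2.31 20.86]
 [60.68 -2.63 20.85]
 [60.7   7.25 20.86]
 [65.84  2.3  20.85]
 [55.5   2.32 20.86]]
ear [[ 72.72   2.29  20.85]
 [ 59.93 -10.03  20.85]
 [ 59.98  14.6   20.87]]
tophole [[  1.85   2.01  -9.1 ]
 [  2.75 -13.14  -9.11]
 [  2.78  17.17  -9.09]
 [ 16.54   1.99  -9.11]
 [-14.62   2.05  -9.09]]
flats [[ 17.75 -26.68 -10.13]
 [ 17.8   31.07 -10.09]
 [-15.64 -26.   -10.1 ]
 [-15.59  30.02 -10.07]]
flange [ 1.9395836   2.00111105 46.25507506] 84
earfit [60.72252107  2.13462992 11.90702141] 81
head1.pkl [[573.64842385  -1.68999244]
 [455.85547679  15.90452312]] [514.75195032   7.10726534] -8.49535708563674
head5.pkl [[573.72870472  -1.5454016 ]
 [455.77123301  15.71633658]] [514.74996886   7.08546749] -8.325492994955768
```

Emit:
jog_arm(increments=[[0.008, 0.03, 0, -1], [0.02, 0.075, 0, -2], [0.035, 0.13, 0, -2.8], [0.05, 0.185, 0, -2.8], [0.063, 0.232, 0, -2.8], [0.071, 0.262, 0, -2.8], [0.075, 0.276, 0, -2.8], [0.0765, 0.2804, 0, -2.8], [0.0765, 0.2804, 0, -2.8], [0.0765, 0.2804, 0, -2.8]])

```text
clock: 20.02
position: [515.3, 3.9, 159.2]
ee_rot: [0.074, 0.997, 0.0, 0.0]
contact_force: [0.2, 0.3, -1.3]
gripper_width: 58.8
```

```bash
python3 - <<'E'
from h import *
import pickle
s=read_state();im=get_image('wrist');pickle.dump((s,im),open('fit1.pkl','wb'))
save('w_fit1',im,(100,60,420,320),2.4);print(s['clock'],s['position'],s['gripper_width'],axes(s).round(4).tolist())
save('w_fit1e',im,(215,90,295,150),8)
E
```

```text
20.025 [515.2689545    3.89116347 159.18609046] 58.84876068167339 [[-0.9891, 0.1469, 0.0005], [0.1469, 0.9891, 0.0001], [-0.0005, 0.0002, -1.0]]
```

View pics/w_fit1.png

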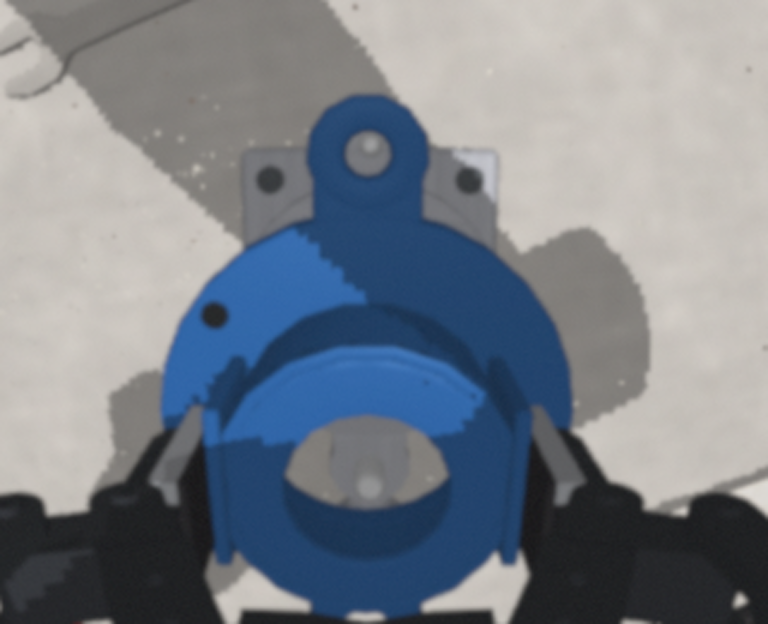

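View pics/w_fit1e.png

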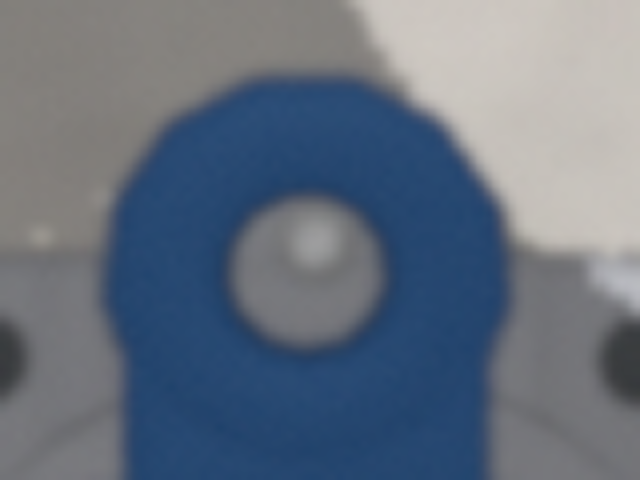

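```bash
cat > fit.py <<'E'
from h import *
import pickle,sys
def rep(f,eye,dow,bigd=None):
    s,im=pickle.load(open(f,'rb'));T=R.from_quat(s['ee_rot']);z=s['position'][2]
    t=lambda uv,zz:T.inv().apply(wcast(s,uv,zz)-s['position'])[0].round(2)
    print('eye',t(eye,z-20.9),'dowel',t(dow,58),'big',None if bigd is None else t(bigd,58))
E
python3 - <<'E'
from fit import *
rep('fit1.pkl',(253.5,123.9),(254.4,120.4),(100+369.5/2.4,60+487/2.4))
E
```

```text
eye [60.65  2.24 20.87] dowel [ 60.38   3.18 101.16] big [-58.93   3.17 101.21]
```

Emit:
jog_arm(increments=[[0, 0.001, 0.005, 0], [0, 0.001, 0.025, 0], [0, 0.001, 0.045, 0], [0, 0.001, 0.06, 0], [0, 0.001, 0.065, 0], [0, 0.001, 0.066, 0], [0, 0.001, 0.066, 0], [0, 0.001, 0.066, 0]])

```text
clock: 21.08
position: [515.9, 5.0, 93.9]
ee_rot: [0.074, 0.997, 0.0, 0.001]
contact_force: [0.1, 0.4, -2.3]
gripper_width: 59.0
```

```bash
python3 - <<'E'
from h import *
import pickle
s=read_state();im=get_image('wrist');pickle.dump((s,im),open('fit2.pkl','wb'))
save('w_fit2',im,(100,60,420,320),2.4);print(s['clock'],s['position'],s['gripper_width'],s['contact_force'],axes(s).round(4).tolist())
save('w_fit2e',im,(215,90,295,150),8)
E
```

```text
21.075 [515.89478748   5.02764817  93.8637172 ] 59.017824143142136 [ 0.08614447  0.42155761 -2.27491213] [[-0.9892, 0.1469, 0.002], [0.1469, 0.9892, 0.0005], [-0.0019, 0.0008, -1.0]]
```

View pics/w_fit2.png

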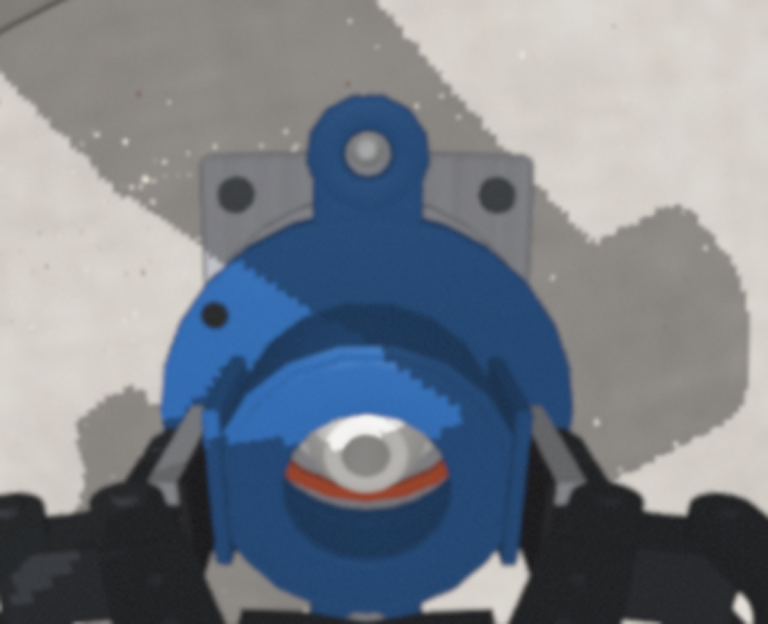

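View pics/w_fit2e.png

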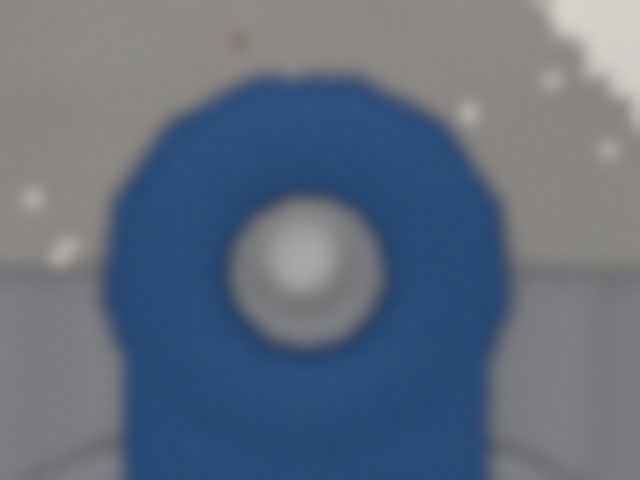

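```bash
python3 - <<'E'
from fit import *
rep('fit2.pkl',(253.5,123.9),(215+302/8,90+260/8))
E
```

```text
eye [60.65  2.24 20.78] dowel [60.86  1.89 35.75] big None
```

Emit:
jog_arm(increments=[[0.0003, -0.0003, 0.002, 0], [0.0003, -0.0003, 0.004, 0], [0.0003, -0.0003, 0.0055, 0], [0.0003, -0.0003, 0.007, 0], [0.0003, -0.0003, 0.008, 0], [0.0003, -0.0003, 0.008, 0]])

```text
clock: 21.88
position: [515.4, 4.7, 85.7]
ee_rot: [0.074, 0.997, 0.0, 0.001]
contact_force: [0.7, 0.7, -1.8]
gripper_width: 58.8
```

```bash
python3 - <<'E'
from h import *
import pickle
s=read_state();im=get_image('wrist');pickle.dump((s,im),open('fit3.pkl','wb'))
print(s['clock'],s['position'],s['gripper_width'],s['contact_force'],s['wrist_torque'],axes(s).round(4).tolist())
save('w_fit3e',im,(215,90,295,150),8)
E
```

```text
21.875 [515.40632556   4.73497675  85.65645171] 58.80677907205594 [ 0.71853739  0.72712779 -1.7801032 ] [-0.01965348  0.00316426  0.02243049] [[-0.9891, 0.1469, 0.0015], [0.1469, 0.9891, 0.0004], [-0.0015, 0.0006, -1.0]]
```

View pics/w_fit3e.png

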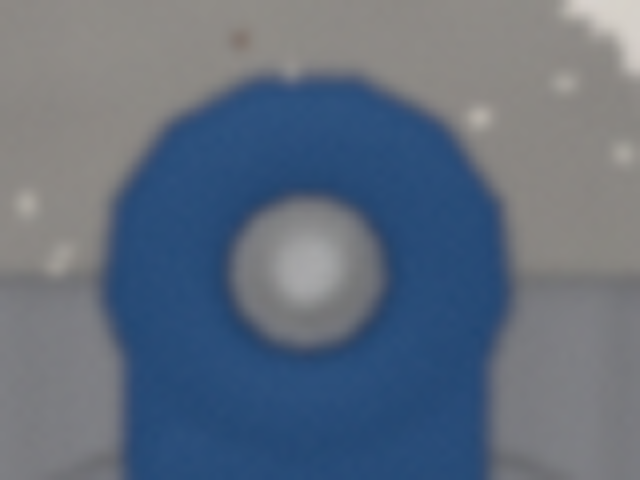

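Emit:
jog_arm(increments=[[0, 0, 0.002, 0], [0, 0, 0.004, 0], [0, 0, 0.006, 0], [0, 0, 0.008, 0], [0, 0, 0.009, 0], [0, 0, 0.009, 0]])

```text
clock: 22.68
position: [515.5, 4.8, 76.7]
ee_rot: [0.074, 0.997, 0.0, 0.001]
contact_force: [-0.3, 0.2, -2.3]
gripper_width: 59.1
```

```bash
python3 - <<'E'
from h import *
import pickle
s=read_state();im=get_image('wrist');pickle.dump((s,im),open('fit4.pkl','wb'))
print(s['clock'],s['position'],s['gripper_width'],s['contact_force'],s['wrist_torque'],axes(s).round(4).tolist())
save('w_fit4',im,(100,60,420,320),2.4)
E
```

```text
22.675 [515.46138108   4.75426208  76.65317054] 59.124874114106966 [-0.2932372   0.17575279 -2.30476328] [-0.01314671  0.07999055  0.0143962 ] [[-0.9892, 0.1468, 0.0016], [0.1468, 0.9892, 0.0004], [-0.0015, 0.0006, -1.0]]
```

View pics/w_fit4.png

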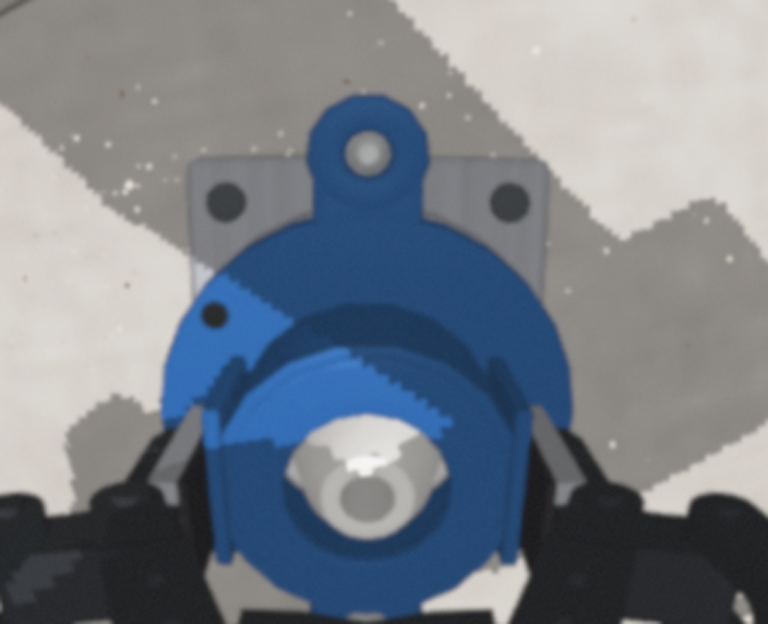

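Emit:
jog_arm(increments=[[0, 0, 0.001, 0], [0, 0, 0.002, 0], [0, 0, 0.003, 0], [0, 0, 0.004, 0], [0, 0, 0.0045, 0], [0, 0, 0.0045, 0]])

```text
clock: 23.48
position: [515.7, 4.8, 73.0]
ee_rot: [0.073, 0.997, 0.0, 0.001]
contact_force: [-2.9, 0.7, 6.8]
gripper_width: 58.7
```

Emit:
jog_arm(increments=[[0, 0, 0.001, 0], [0, 0, 0.0013, 0], [0, 0, 0.0016, 0], [0, 0, 0.0016, 0], [0, 0, 0.0016, 0]])

```text
clock: 24.1
position: [515.7, 4.8, 72.9]
ee_rot: [0.073, 0.997, 0.0, 0.001]
contact_force: [-5.3, 1.4, 10.4]
gripper_width: 58.9
```

```bash
python3 - <<'E'
from h import *
s=read_state();im=get_image('wrist')
print(s['clock'],s['position'],s['gripper_width'],s['contact_force'],s['wrist_torque'],axes(s).round(4).tolist())
save('w_fit5',im,(100,60,420,320),2.4)
im=get_image('side');save('s_fit5',im,(190,140,320,240),6)
E
```

```text
24.1 [515.65068829   4.81386283  72.88411404] 58.920154540167545 [-5.28985334  1.43472741 10.36427511] [ 0.26475414  1.29138553 -0.1019482 ] [[-0.9892, 0.1463, 0.0027], [0.1463, 0.9892, 0.0002], [-0.0026, 0.0006, -1.0]]
```

View pics/w_fit5.png

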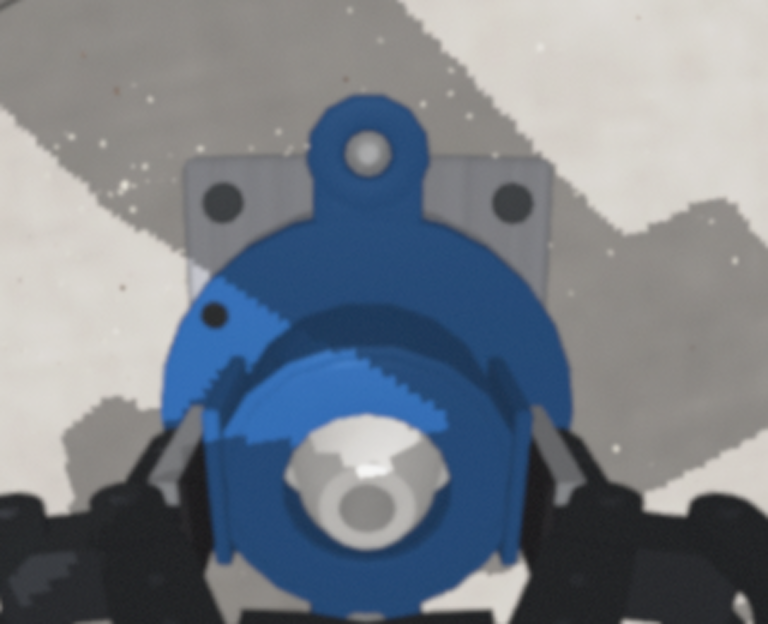

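View pics/s_fit5.png

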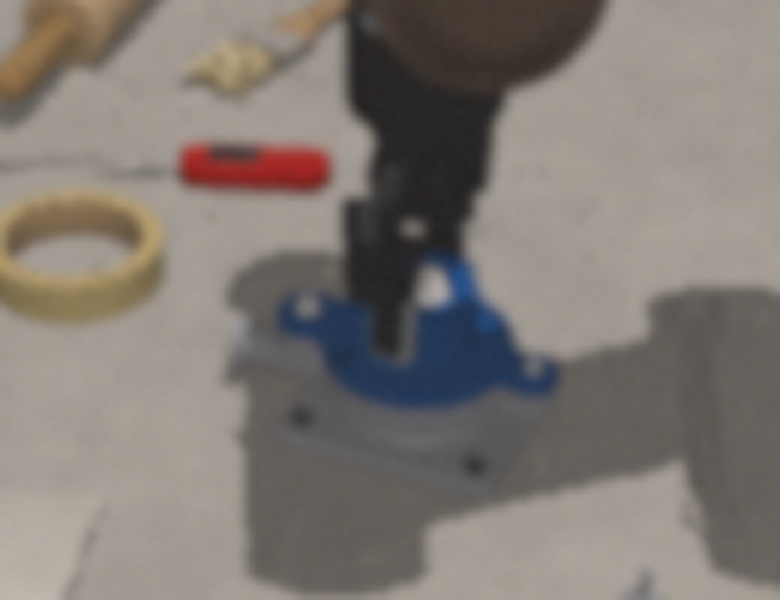

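Emit:
jog_arm(increments=[[0.0002, 0, 0.0018, 0], [0.0003, 0, 0.002, 0], [0.0003, 0, 0.002, 0], [0.0003, 0, 0.002, 0], [0.0003, 0, 0.002, 0]])

```text
clock: 24.82
position: [515.7, 4.8, 72.9]
ee_rot: [0.073, 0.997, 0.0, 0.002]
contact_force: [-5.4, 0.8, 14.0]
gripper_width: 58.7
```

```bash
python3 - <<'E'
from h import *
im=get_image('top');save('t_end',im,(110,100,390,290),2.8)
s=read_state();print(s['clock'],s['position'],s['contact_force'],s['wrist_torque'],s['gripper_width'],axes(s)[:,2])
E
```

```text
24.875 [515.65500657   4.83860058  72.84379898] [-5.36902365  1.0373406  13.68643727] [ 0.13787396  1.42475814 -0.18715911] 58.90993912327367 [ 3.78795339e-03  1.82895094e-05 -9.99992826e-01]
```

View pics/t_end.png

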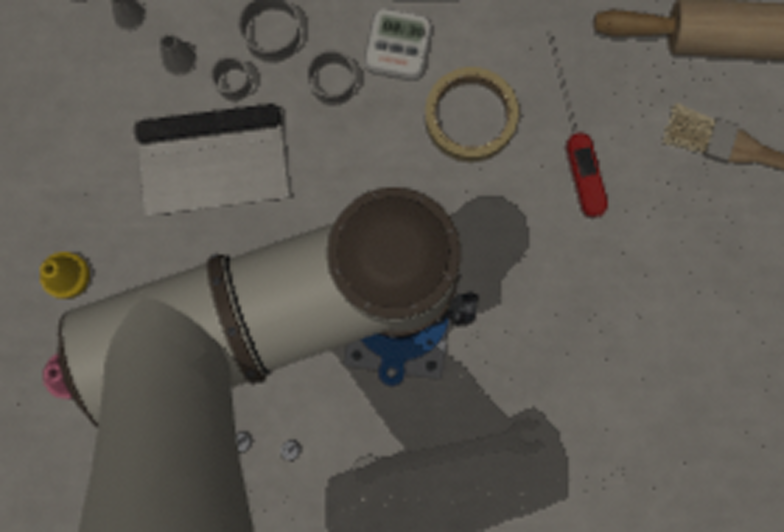

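```bash
python3 -c "
from bench import *
print(job_done()); s=read_state(); print(s['clock'],s['position'],s['contact_force'])"
```

```text
the job is handed in; nothing more can be done
None
the job is handed in; nothing more can be done
```

The white nozzle is upright in the recess and released. The blue cover is over it on both dowels, large eye on the thick dowel, still gripped and pressed shut. I handed the job in at about 24.9 s.

**Nozzle:** its underside reached about 37 mm, the height of the recess floor, with a light 5 N contact. The wrist picture after release showed it concentric in the seal ring.

**Cover:** the small dowel stood centred in its eye just before seating, and both dowels had lined up with the tool beforehand. The big eye was hidden by the gripper at the end, so I did not see it seated directly.

**Shut:** the reading is about 13.7 N upward, or roughly 15.5 N on the seal with the cover's weight. Height stayed at 72.9 mm as I pushed harder, against 72.9 expected for flush. The tool's tilt matches its tilt when I gripped the cover flat on the bench, so the cover should sit level.

**Checks that disagreed:**
- The gripper read about 44 mm on the 48 mm nozzle collar. I probed the bench to find the fingertip height, closed again, got the same reading, and the nozzle held well.
- The wrist camera was biased about 2 mm sideways, which I corrected using the held parts.
- A side force of about 5 N and a moment of about 1.4 Nm remain while pressing.

**Other items:** the last top view shows the screws and tape roll where they were. The spanner was mostly hidden by the arm and its shadow in that view, but I never moved near it.

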